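Stack a crosswise firing crib of notched ceramic bars

TASK

Build the firing crib on the dark tray: take the four cream notched bars from the sloping rack and stack them crosswise, two across the tray's ribs and then two across those, every crossing dropped fully home in its notches. The rib frame is clamped a little off the tray's middle, so feel for the notches; the ceramic is brittle, so set the bars down gently, and leave the other things on the desk where they stand.

Things in the scene. Friction and masses are not known exactly. Their poses are not given: they have to be found in the camera images.
- tray: Dark square firing tray, fixed, 150x150x8 mm; origin: centre of its underside, z up. On it a frame with two cream ribs, each 120 mm along tray y, 16 mm wide, 80 mm apart, top 24 mm above the desk, with two top notches at tray y = -40 and +40 mm, 20 mm wide, 4 mm deep. The frame is clamped off centre by up to 9 mm along tray x, either way; its place is not reported.
- rack: Sloping aluminium rack, fixed, 125 mm deep, 212 mm wide; origin: centre of its underside. Its plate rises 35 degrees towards rack +x, from a 10 mm lip at the low edge (facing the robot) to about 85 mm. Four bars lie on it up the slope, about 52 mm apart along rack y, low ends against the lip; plastic ridges 5 mm high stand between their low ends.
- bar_1: One of four equal cream ceramic bars, 120 mm long (x), 16 mm wide (y), 20 mm thick (z), about 80 g; origin at its middle. Top and underside each have two notches across the width, centred at x = -40 and +40 mm, 20 mm wide, 4 mm deep; it may be turned end for end. The 60 mm between the notches is plain. On the rack its z is square to the plate, pointing up and to the robot.
- bar_2: One of four equal cream ceramic bars, 120 mm long (x), 16 mm wide (y), 20 mm thick (z), about 80 g; origin at its middle. Top and underside each have two notches across the width, centred at x = -40 and +40 mm, 20 mm wide, 4 mm deep; it may be turned end for end. The 60 mm between the notches is plain. On the rack its z is square to the plate, pointing up and to the robot.
- bar_3: One of four equal cream ceramic bars, 120 mm long (x), 16 mm wide (y), 20 mm thick (z), about 80 g; origin at its middle. Top and underside each have two notches across the width, centred at x = -40 and +40 mm, 20 mm wide, 4 mm deep; it may be turned end for end. The 60 mm between the notches is plain. On the rack its z is square to the plate, pointing up and to the robot.
- bar_4: One of four equal cream ceramic bars, 120 mm long (x), 16 mm wide (y), 20 mm thick (z), about 80 g; origin at its middle. Top and underside each have two notches across the width, centred at x = -40 and +40 mm, 20 mm wide, 4 mm deep; it may be turned end for end. The 60 mm between the notches is plain. On the rack its z is square to the plate, pointing up and to the robot.
- low_left (a point): Nominal middle of a lower bar: over tray y = +40 mm, 26 mm above the desk; the bar lies along tray x, across both ribs. Axes as the tray's. The height is exact, but the true place lies up to 9 mm off along tray x, with the rib frame (the same offset for all four places): look or feel for it. A bar off its notches stands about 4 mm high there.
- low_right (a point): The same for the other lower bar, over tray y = -40 mm, 26 mm above the desk. The ceramic is brittle: it cracks when the tray or the bars on it are pressed or struck with over 45 N.
- top_far (a point): Nominal middle of an upper bar: over tray x = +40 mm (plus the frame's offset), 38 mm above the desk; the bar lies along tray y, across both lower bars. Axes as the tray's. At every crossing the bars have 2 mm play each way; a bar that has missed its notches stays 4 to 8 mm high.
- top_near (a point): The same for the other upper bar, over tray x = -40 mm (plus the offset), 38 mm above the desk.
- cast_gold_b: Bystander: yellowish plaster dental cast, 44x64x27 mm, at the left; origin at the middle of its underside.
- jar_big_b: Bystander: large violet powder jar, 62 mm across, 78 mm tall; origin at the middle of its underside.
- jar_small_b: Bystander: small violet powder jar, 44 mm across, 50 mm tall; origin at the middle of its underside.
- amber_b: Bystander: amber bottle, 41 mm across, 106 mm tall; origin at the middle of its underside.
Not all that is in view belongs to the job. What is shaped like the bar_1 but brown is not meant. Leave any blue look-alike of the bar_4 alone.

How it is judged:
On the way:
1. Two bars lie across the tray's ribs, home in their notches (((horizontal distance between bar_1 and low_left below 0.017 m and z of bar_1 in the frame of low_left between -0.0025 and 0.0025 m and angle between the x axis of bar_1 and the x axis of tray, either way round below 0.15 rad and angle between the z axis of bar_1 and the z axis of tray, either way round below 0.03 rad) or (horizontal distance between bar_2 and low_left below 0.017 m and z of bar_2 in the frame of low_left between -0.0025 and 0.0025 m and angle between the x axis of bar_2 and the x axis of tray, either way round below 0.15 rad and angle between the z axis of bar_2 and the z axis of tray, either way round below 0.03 rad) or (horizontal distance between bar_3 and low_left below 0.017 m and z of bar_3 in the frame of low_left between -0.0025 and 0.0025 m and angle between the x axis of bar_3 and the x axis of tray, either way round below 0.15 rad and angle between the z axis of bar_3 and the z axis of tray, either way round below 0.03 rad) or (horizontal distance between bar_4 and low_left below 0.017 m and z of bar_4 in the frame of low_left between -0.0025 and 0.0025 m and angle between the x axis of bar_4 and the x axis of tray, either way round below 0.15 rad and angle between the z axis of bar_4 and the z axis of tray, either way round below 0.03 rad)) and ((horizontal distance between bar_1 and low_right below 0.017 m and z of bar_1 in the frame of low_right between -0.0025 and 0.0025 m and angle between the x axis of bar_1 and the x axis of tray, either way round below 0.15 rad and angle between the z axis of bar_1 and the z axis of tray, either way round below 0.03 rad) or (horizontal distance between bar_2 and low_right below 0.017 m and z of bar_2 in the frame of low_right between -0.0025 and 0.0025 m and angle between the x axis of bar_2 and the x axis of tray, either way round below 0.15 rad and angle between the z axis of bar_2 and the z axis of tray, either way round below 0.03 rad) or (horizontal distance between bar_3 and low_right below 0.017 m and z of bar_3 in the frame of low_right between -0.0025 and 0.0025 m and angle between the x axis of bar_3 and the x axis of tray, either way round below 0.15 rad and angle between the z axis of bar_3 and the z axis of tray, either way round below 0.03 rad) or (horizontal distance between bar_4 and low_right below 0.017 m and z of bar_4 in the frame of low_right between -0.0025 and 0.0025 m and angle between the x axis of bar_4 and the x axis of tray, either way round below 0.15 rad and angle between the z axis of bar_4 and the z axis of tray, either way round below 0.03 rad))), for 0.2 s.
At the end, for the whole second after the job is handed in: Two bars lie along tray x across the ribs and two along tray y across those, one at each of the four places: middle within 17 mm sideways and 2.5 mm in height of its home point, length within 0.15 rad of its direction, level within 0.03 rad of the tray; all released and at rest (all of step 1 and ((horizontal distance between bar_1 and top_far below 0.017 m and z of bar_1 in the frame of top_far between -0.0025 and 0.0025 m and angle between the x axis of bar_1 and the y axis of tray, either way round below 0.15 rad and angle between the z axis of bar_1 and the z axis of tray, either way round below 0.03 rad) or (horizontal distance between bar_2 and top_far below 0.017 m and z of bar_2 in the frame of top_far between -0.0025 and 0.0025 m and angle between the x axis of bar_2 and the y axis of tray, either way round below 0.15 rad and angle between the z axis of bar_2 and the z axis of tray, either way round below 0.03 rad) or (horizontal distance between bar_3 and top_far below 0.017 m and z of bar_3 in the frame of top_far between -0.0025 and 0.0025 m and angle between the x axis of bar_3 and the y axis of tray, either way round below 0.15 rad and angle between the z axis of bar_3 and the z axis of tray, either way round below 0.03 rad) or (horizontal distance between bar_4 and top_far below 0.017 m and z of bar_4 in the frame of top_far between -0.0025 and 0.0025 m and angle between the x axis of bar_4 and the y axis of tray, either way round below 0.15 rad and angle between the z axis of bar_4 and the z axis of tray, either way round below 0.03 rad)) and ((horizontal distance between bar_1 and top_near below 0.017 m and z of bar_1 in the frame of top_near between -0.0025 and 0.0025 m and angle between the x axis of bar_1 and the y axis of tray, either way round below 0.15 rad and angle between the z axis of bar_1 and the z axis of tray, either way round below 0.03 rad) or (horizontal distance between bar_2 and top_near below 0.017 m and z of bar_2 in the frame of top_near between -0.0025 and 0.0025 m and angle between the x axis of bar_2 and the y axis of tray, either way round below 0.15 rad and angle between the z axis of bar_2 and the z axis of tray, either way round below 0.03 rad) or (horizontal distance between bar_3 and top_near below 0.017 m and z of bar_3 in the frame of top_near between -0.0025 and 0.0025 m and angle between the x axis of bar_3 and the y axis of tray, either way round below 0.15 rad and angle between the z axis of bar_3 and the z axis of tray, either way round below 0.03 rad) or (horizontal distance between bar_4 and top_near below 0.017 m and z of bar_4 in the frame of top_near between -0.0025 and 0.0025 m and angle between the x axis of bar_4 and the y axis of tray, either way round below 0.15 rad and angle between the z axis of bar_4 and the z axis of tray, either way round below 0.03 rad)) and linear speed of each of bar_1, bar_2, bar_3, bar_4 below 0.01 m/s and contact force between the fingers and bar_1 below 0.05 N and contact force between the fingers and bar_2 below 0.05 N and contact force between the fingers and bar_3 below 0.05 N and contact force between the fingers and bar_4 below 0.05 N); the robot touches nothing.
It fails at once if the tray or the crib on it is pressed or struck with more than 45 N (contact force between tray and anything else above 45 N).
It fails at once if a bystander is moved more than 30 mm (distance of any of cast_gold_b, jar_big_b, jar_small_b, amber_b from where it was at the start of the episode above 0.03 m).
It also fails if it takes over 72 s, if anything falls off the work surface, if the arm or the gripper's body presses on something with over 40 N, if the wrist force passes 120 N, or if a joint passes its speed limit or range.

ROBOT

A 7-joint arm with a two-finger parallel gripper is mounted at the origin on a cart in front of the work surface, level with it; the furniture and walls round the work are solid. World frame = base frame: x ahead of the robot, y to its left, z up, the work surface at z = 0. Lengths are in m, angles in rad, forces in N, time in s.
With the tool pointing down it reaches from about 0.4 to 0.85 m from the base axis. Payload 10.4 kg.
Tool frame: the origin (TCP) lies between the finger pads; the fingertips stand tcp_to_tips ahead of it and the grasp point (between the pads) lies 8 mm behind it (tcp_to_tips is the distance from the TCP to the fingertips, in m); z points along the fingers, y is the line along which they close (so a half turn about z gives the same grasp; the last joint's range is limited). The gripper opens to 85 mm and grips with 20 to 120 N. Pads are 22 mm wide; open, the fingers measure 114 mm over their backs; the gripper's body (76 mm by 85 mm) begins 54 mm behind the grasp point. The pads swing forward as they close: fully open they stand 13 mm farther back than shut.
Start: joints at [-1.155, 0.332, -0.065, 1.46, 0.022, 1.35, -0.088], TCP at [0.266, 0.566, 0.242] pointing down, gripper open.
Joint ranges: [-2.6, 2.6], [-0.5, 2.12], [-1.47, 1.34], [0.16, 2.42], [-1.27, 4.41], [0.06, 2.06], [-2.6, 2.6]. Speed limits (rad/s): [2.22, 2.22, 2.79, 2.79, 3.14, 3.14, 3.14].

INTERFACE

Orientations are given as a unit quaternion [x, y, z, w].
In Python, from workcell import * gives the robot as it stands.
- The arm moves only by the tool apply_moves, never from a script. Its argument "rows" is a list of rows, each an object of numbers: "x", "y", "z": the shift along the tool's x, y, z in mm; "ax", "ay", "az": the turn, a rotation vector about the tool's x, y, z in degrees; "gripper": the closure, from 0 (fully open) to 1 (shut). A call has 1 to 5 rows; each row shifts and turns the commanded pose from where the row before left it, along the tool's axes as they then stand; what a row does not reach is not made up. A row lasts 1/12 s, in which the tool goes at most 41.7 mm and 7.16 degrees, less where a joint would pass 70% of its speed; a pose out of reach is approached as far as the arm can. A call with a gripper value outside its range is refused whole. The fingers move at their own pace and stop on an object; "newtons" is the grip in N (left out, the last holds). Time passes only in rows, so rows that do not move let the fingers close. It gives the time, the measured TCP pose, the force, the opening and the grip force at its end, in the units of the state.
- get_obs(): the state, without advancing time (a new reading comes with each control period).
- camera(name): name is "side" or "top"; returns a dict with "color" (400x640x3 uint8, red, green, blue), "fov_y" (degrees; the focal length in pixels is half the picture's height over the tangent of half this angle, whatever the lens; pixels are square), "cx", "cy" (the principal point, pixels), "rvec" (rotation vector, rad) and "tvec" (3), from world to camera coordinates, as OpenCV has them. Camera axes: x right, y down, z forward; pixel columns grow to the right and rows downward; lengths in m; the calibration is good to about 2 mm. A picture is of the moment at which its call begins. There is no depth.
- hand_in(): hands the job in; it is judged then, once.
The state is a dict: "clock": time; "joint_pos": joint angles; "joint_velocities": joint speeds; "tau": joint torques, N m; "position": TCP position; "ee_rot": TCP orientation; "ft_force": force on the tool from outside, world axes, zero at the start; "torque": the same for the moment, N m; "grip_width": opening from 0.0 (shut) to 1.0 (fully open); "grasp_force": force on a finger pad.
Only numpy, scipy, OpenCV 4.12 (cv2) and the standard library are available. Lean on these libraries where they do the work, as an engineer would, in place of code of your own. Each camera call takes 0.05 s, during which the arm holds its last target. There are 200 camera calls.

## Working session

There is one attempt and no reset: what is moved stays moved. The work goes in short steps, Python scripts to look and compute and a tool call to move; the robot and the scene stay as the last step left them, time stands still between calls to the robot, and variables do not carry over. Pictures are saved under pics/ and viewed, at most 13 in all, crops included, and the job is handed in when it is done.

Besides the shell and the picture viewer there is one more tool, called after "Request:" as name(argument=value, ...), one argument or row to a line, values as JSON. apply_moves: Moves the arm, as the interface text tells. Its arguments: {"type":"object","properties":{"rows":{"type":"array","items":{"type":"object","properties":{"x":{"type":"number"},"y":{"type":"number"},"z":{"type":"number"},"ax":{"type":"number"},"ay":{"type":"number"},"az":{"type":"number"},"gripper":{"type":"number"}}}},"newtons":{"type":"number"}},"required":["rows"]}

```bash
mkdir -p pics; ls; python3 - <<'E'
from workcell import *
import cv2,numpy as np
o=get_obs(); print({k:np.round(v,3) for k,v in o.items()})
import workcell; print([n for n in dir(workcell) if n[0]!='_'])
for n in("side","top"):
    c=camera(n); print(n,c["fov_y"],c["cx"],c["cy"],c["rvec"],c["tvec"]); cv2.imwrite(f"pics/{n}0.png",c["color"][:,:,::-1])
    np.save(n+"0.npy",c,allow_pickle=True)
try: print(tcp_to_tips)
except Exception as e: print(e)
E
```

```text
pics
{'clock': np.float64(0.0), 'joint_pos': array([-1.155,  0.333, -0.065,  1.461,  0.022,  1.35 , -0.088]), 'joint_velocities': array([ 0.   ,  0.001,  0.   , -0.001, -0.   ,  0.001, -0.   ]), 'tau': array([-1.0000e-03, -6.2545e+01,  4.9000e-02, -3.9161e+01,  1.6000e-02,
        1.0000e-02, -0.0000e+00]), 'position': array([0.265, 0.565, 0.242]), 'ee_rot': array([ 0.218,  0.976, -0.001, -0.   ]), 'ft_force': array([-0.504, -0.212, -0.281]), 'torque': array([-0.038,  0.019,  0.046]), 'grasp_force': np.float64(0.0), 'grip_width': np.float64(1.003)}
['MotionError', 'camera', 'get_obs', 'hand_in', 'tcp_to_tips']
side 55.3733788429546 314.1894600981757 201.09052279832858 [ 2.14004239 -0.62674877  0.29980661] [-0.53172359  0.1916249   1.10027272]
top 51.80165953420435 314.61013122388795 196.49431451910579 [ 2.05181352 -2.15981273  0.23895931] [-0.10296712  0.56765757  1.54878433]
0.011
```

View pics/side0.png

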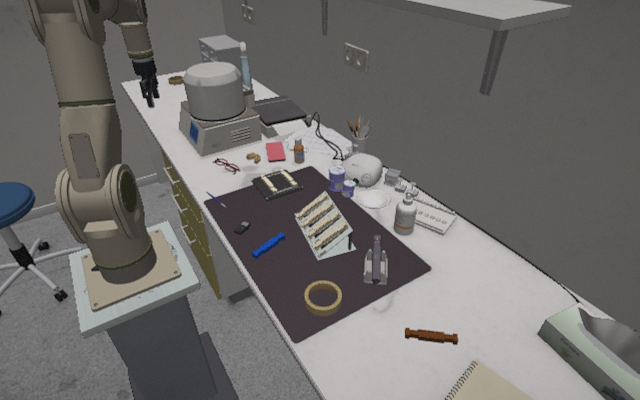

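View pics/top0.png

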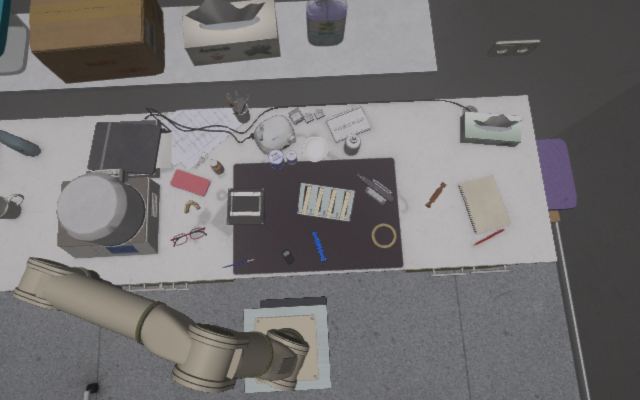

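```bash
cat > h.py <<'E'
import numpy as np,cv2
from scipy.spatial.transform import Rotation as R
def load(n): return np.load(n+".npy",allow_pickle=True).item()
def KRt(c):
    f=200/np.tan(np.radians(c["fov_y"]/2)); K=np.array([[f,0,c["cx"]],[0,f,c["cy"]],[0,0,1.]])
    return K,cv2.Rodrigues(np.array(c["rvec"],float))[0],np.array(c["tvec"],float)
def ray(c,uv,z):
    K,r,t=KRt(c); uv=np.atleast_2d(uv).astype(float); d=(r.T@np.linalg.inv(K)@np.c_[uv,np.ones(len(uv))].T).T; o=-r.T@t
    return o+d*((z-o[2])/d[:,2])[:,None]
def proj(c,P):
    K,r,t=KRt(c); return cv2.projectPoints(np.atleast_2d(P).astype(float),np.array(c["rvec"],float),t,K,None)[0][:,0]
def snap(n,k):
    from workcell import camera
    c=camera(n); np.save(n+str(k)+".npy",c,allow_pickle=True); return c
E
python3 - <<'E'
from h import *
t=load("top0");s=load("side0")
print("tray",ray(t,[(228,189),(264,189),(264,224),(228,224)],.008).round(3))
a=cv2.resize(t["color"][180:230,220:360,::-1],None,fx=5.7,fy=5.7,interpolation=cv2.INTER_CUBIC)
b=cv2.resize(s["color"][165:265,245:360,::-1],None,fx=6,fy=6,interpolation=cv2.INTER_CUBIC)
cv2.imwrite("pics/ca.png",a);cv2.imwrite("pics/cb.png",b)
E
```

```text
tray [[0.623 0.218 0.008]
 [0.616 0.071 0.008]
 [0.472 0.075 0.008]
 [0.479 0.218 0.008]]
```

View pics/ca.png

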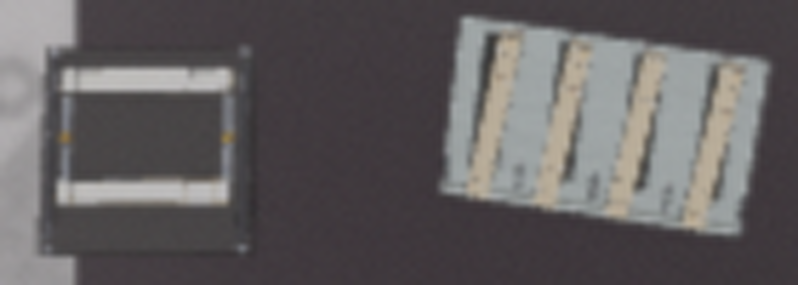

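View pics/cb.png

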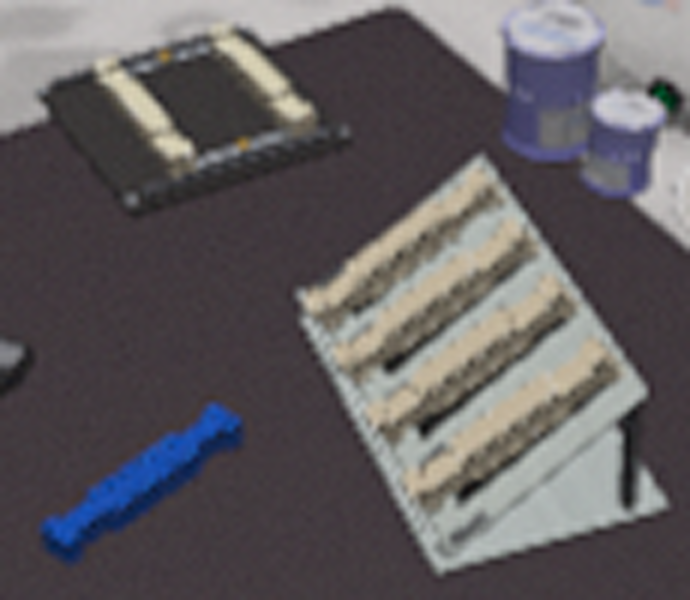

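The pictures show the tray at top-view pixels (228–264, 188–224) with two cream ribs running along the columns. The four cream notched bars lie on the pale rack (top view columns 303–350, rows 186–220). The candidates that look like bars are these four, the blue one (top 319,246) and the brown one (top 436,194). Only the four cream ones on the rack fit, and the crops confirm it.

```bash
python3 - <<'E'
from h import *
t=load("top0");s=load("side0")
def cream(c,box,sc=6,th=18):
    x0,y0,x1,y1=box; im=cv2.resize(c["color"][y0:y1,x0:x1],None,fx=sc,fy=sc,interpolation=cv2.INTER_CUBIC).astype(int)
    m=((im[:,:,0]-im[:,:,2]>th)&(im[:,:,0]>110)).astype(np.uint8)
    n,l,st,ce=cv2.connectedComponentsWithStats(m); out=[]
    for i in range(1,n):
        if st[i,4]<250: continue
        p=np.argwhere(l==i)[:,::-1]; (c0,wh,a)=cv2.minAreaRect(p.astype(np.float32)); 
        mean=p.mean(0); d=np.linalg.svd(p-mean,full_matrices=False)[2][0]; q=(p-mean)@d
        f=lambda v:(np.array(v)+.5)/sc-.5+[x0,y0]
        out.append((f(mean),f(mean+d*q.min()),f(mean+d*q.max()),np.array(wh)/sc,st[i,4]/sc**2))
    return out
for nm,c,b in(("top",t,(296,180,360,226)),("side",s,(290,185,360,265))):
    print(nm,"cam",(-KRt(c)[1].T@KRt(c)[2]).round(3))
    for o in sorted(cream(c,b),key=lambda o:o[0][0]): print([np.round(v,2).tolist() for v in o])
for th in(8,):
  for nm,c,b in(("topribs",t,(229,189,263,222)),("sideribs",s,(250,165,300,198))):
    print(nm)
    for o in cream(c,b,th=th):
        print([np.round(v,2).tolist() for v in o]); print(" w",[ray(c,v,.024).round(4)[0].tolist() for v in o[:3]])
# tray corners / rack outline from crop
g=lambda P:(np.array(P)+.5)/5.7-.5+[220,180]
print("tray top z=.008",ray(t,g([(50,48),(248,48),(245,252),(42,250)]),.008).round(4).tolist(), ray(t,g([(50,48),(248,48),(245,252),(42,250)]),.008).mean(0))
gs=lambda P:(np.array(P)+.5)/6-.5+[245,165]
print("tray side", ray(s,gs([(133,212),(348,130),(45,95)]),.008).round(4).tolist())
print("rack",ray(t,g([(443,190),(740,235)]),.008).round(4).tolist(),ray(t,g([(465,18),(768,62)]),.087).round(4).tolist())
print("rack side lo",ray(s,gs([(438,570),(300,292)]),.008).round(4).tolist(),"hi",ray(s,gs([(483,157),(645,392)]),.087).round(4).tolist())
E
```

```text
top cam [ 0.208 -0.115  1.636]
[[306.15, 199.68], [309.23, 185.46], [303.05, 214.0], [3.94, 29.21], 101.33]
[[318.24, 201.34], [321.47, 187.0], [315.0, 215.75], [3.99, 29.46], 101.06]
[[331.07, 203.39], [334.46, 189.02], [327.72, 217.57], [4.04, 29.34], 101.33]
[[344.61, 205.21], [348.26, 190.92], [340.97, 219.47], [4.08, 29.47], 105.94]
side cam [ 0.046 -0.936  0.807]
[[310.79, 205.26], [325.94, 193.94], [296.07, 216.24], [7.45, 37.25], 158.64]
[[316.59, 213.49], [331.91, 202.47], [300.84, 224.82], [7.14, 38.27], 161.94]
[[322.72, 223.06], [338.24, 212.0], [306.19, 234.84], [7.61, 39.33], 174.03]
[[323.54, 227.48], [330.2, 222.57], [317.31, 232.06], [2.64, 16.0], 19.08]
[[329.2, 234.51], [345.67, 222.59], [312.62, 246.51], [8.2, 40.79], 199.28]
[[336.74, 233.93], [339.25, 232.16], [333.94, 235.92], [1.95, 6.52], 8.11]
topribs
[[252.35, 211.28], [244.91, 210.97], [258.06, 211.53], [13.17, 1.67], 7.08]
 w [[0.5229, 0.1181, 0.024], [0.5257, 0.1477, 0.024], [0.5207, 0.0955, 0.024]]
[[246.74, 214.99], [252.25, 214.95], [239.25, 215.04], [1.49, 13.02], 8.81]
 w [[0.5091, 0.1407, 0.024], [0.5081, 0.1188, 0.024], [0.5104, 0.1704, 0.024]]
sideribs
[[287.91, 176.74], [279.96, 168.52], [295.87, 184.96], [22.88, 5.17], 97.67]
 w [[0.5984, 0.1349, 0.024], [0.601, 0.2027, 0.024], [0.596, 0.0713, 0.024]]
[[268.46, 182.8], [260.81, 174.01], [277.01, 192.64], [24.69, 5.44], 103.64]
 w [[0.5188, 0.1386, 0.024], [0.5215, 0.2081, 0.024], [0.5159, 0.0663, 0.024]]
tray top z=.008 [[0.6274, 0.2163, 0.008], [0.6201, 0.0751, 0.008], [0.4731, 0.0806, 0.008], [0.4818, 0.2226, 0.008]] [0.55060931 0.14864512 0.008     ]
tray side [[0.4745, 0.0675, 0.008], [0.6238, 0.071, 0.008], [0.4838, 0.2091, 0.008]]
rack [[0.5101, -0.0597, 0.008], [0.4673, -0.2663, 0.008]] [[0.6136, -0.0823, 0.087], [0.5722, -0.2862, 0.087]]
rack side lo [[0.4673, -0.2745, 0.008], [0.5191, -0.0513, 0.008]] hi [[0.615, -0.0911, 0.087], [0.5721, -0.2947, 0.087]]
```

```bash
python3 - <<'E'
from h import *
t=load("top0");s=load("side0")
def comp(c,box,th,sc=6):
    x0,y0,x1,y1=box; im=cv2.resize(c["color"][y0:y1,x0:x1],None,fx=sc,fy=sc,interpolation=cv2.INTER_CUBIC).astype(int)
    m=(im[:,:,0]>th).astype(np.uint8)
    n,l,st,ce=cv2.connectedComponentsWithStats(m)
    f=lambda v:(np.array(v)+.5)/sc-.5+[x0,y0]
    return [(f(b),) for i in range(1,n) if st[i,4]>900 for b in [cv2.boxPoints(cv2.minAreaRect(np.argwhere(l==i)[:,::-1].astype(np.float32)))]]
for (b,) in comp(t,(229,188,263,222),150): 
    w=ray(t,b,.023); print("rib top",b.round(1).tolist(),w.round(4)[:,:2].tolist(),w.mean(0).round(4))
# triangulate bars: pairs of ends (upper faces approx)
T=[[(309.23,185.46),(303.05,214.0)],[(321.47,187.0),(315,215.75)],[(334.46,189.02),(327.72,217.57)],[(348.26,190.92),(340.97,219.47)]]
S=[[(325.94,193.94),(296.07,216.24)],[(331.91,202.47),(300.84,224.82)],[(338.24,212),(306.19,234.84)],[(345.67,222.59),(312.62,246.51)]]
P=lambda c:KRt(c)[0]@np.c_[KRt(c)[1],KRt(c)[2]]
for a,b in zip(T,S):
    X=cv2.triangulatePoints(P(t),P(s),np.array(a).T,np.array(b).T); X=(X[:3]/X[3]).T
    e=[np.abs(proj(t,X)-a).max(),np.abs(proj(s,X)-b).max()]
    d=X[0]-X[1]; print(X.round(4).tolist(),"len",np.linalg.norm(d).round(4),"slope",np.degrees(np.arcsin(d[2]/np.linalg.norm(d))).round(1),"yaw",np.degrees(np.arctan2(d[1],d[0])).round(1),np.round(e,2))
E
```

```text
rib top [[230.6, 195.2], [230.6, 191.8], [260.1, 191.8], [260.1, 195.2]] [[0.5931, 0.2044], [0.6075, 0.2044], [0.6014, 0.0858], [0.587, 0.0861]] [0.5973 0.1452 0.023 ]
rib top [[229.8, 211.2], [259.4, 211.2], [259.4, 215.1], [229.8, 215.1]] [[0.5278, 0.2082], [0.5218, 0.0902], [0.5063, 0.0905], [0.5123, 0.2083]] [0.5171 0.1493 0.023 ]
[[0.6011, -0.1137, 0.0926], [0.5039, -0.0836, 0.023]] len 0.1234 slope 34.4 yaw -17.2 [0.53 0.77]
[[0.5926, -0.1605, 0.0916], [0.4941, -0.1306, 0.0244]] len 0.1229 slope 33.1 yaw -16.9 [0.52 0.78]
[[0.5819, -0.2101, 0.0914], [0.4839, -0.1805, 0.0246]] len 0.1222 slope 33.1 yaw -16.8 [0.45 0.69]
[[0.5714, -0.2627, 0.0917], [0.4741, -0.2327, 0.0223]] len 0.1232 slope 34.3 yaw -17.1 [0.49 0.78]
```

```bash
cat >> h.py <<'E'
def pose(x,y,yawy,tilt):
    """tool rotation: tool y at world yaw yawy(deg), z down tilted forward by tilt(deg)"""
    a=np.radians(yawy); y_=np.array([np.cos(a),np.sin(a),0]); z=np.array([0,0,-1.]); X=np.cross(y_,z)
    return R.from_matrix(np.c_[X,y_,z])*R.from_euler('y',-tilt,degrees=True)
def go(p,rot,note=""):
    from workcell import get_obs
    o=get_obs(); r=R.from_quat(o["ee_rot"]); dp=np.array(p)-o["position"]
    rv=np.degrees((r.inv()*rot).as_rotvec())
    print(note,"turn deg",rv.round(1),"| shift mm: old axes",(r.inv().apply(dp)*1000).round(1),"new axes",(rot.inv().apply(dp)*1000).round(1),"| dp world",(dp*1000).round(1))
E
python3 - <<'E'
from h import *
t=load("top0");s=load("side0")
T=np.array([[(309.23,185.46),(303.05,214.0)],[(321.47,187.0),(315,215.75)],[(334.46,189.02),(327.72,217.57)],[(348.26,190.92),(340.97,219.47)]])
x0,y0=290,185; im=cv2.resize(s["color"][y0:265,x0:360],None,fx=6,fy=6,interpolation=cv2.INTER_CUBIC).astype(int)
m=(im[:,:,0]-im[:,:,2]>14)&(im[:,:,0]>100)
yw=np.radians(-11.7); ry=np.array([-np.sin(yw),np.cos(yw),0])
for b in T:
    for z in(.058,.063,.068):
        hi=ray(t,b[0],z+.0344)[0]; lo=ray(t,b[1],z-.0344)[0]; d=hi-lo; mid=(hi+lo)/2
        e=proj(s,mid+ry*.008)[0]; col=int(round((e[0]-x0+.5)*6-.5)); rr=np.where(m[:,col])[0]/6+y0-.4
        near=rr[np.argmin(abs(rr-e[1]))]
        # top of contiguous run containing/after
        idx=int((near-y0+.4)*6+.5); 
        while idx>0 and m[idx-1,col]: idx-=1
        print(z,mid.round(4),"len",np.linalg.norm(d).round(4),"yaw",np.degrees(np.arctan2(d[1],d[0])).round(1),"pred row",e[1].round(2),"edge",round((idx+.5)/6-.5+y0,2))
E
```

```text
0.058 [ 0.5507 -0.098   0.058 ] len 0.1236 yaw -17.2 pred row 203.99 edge 203.08
0.063 [ 0.5496 -0.098   0.063 ] len 0.1233 yaw -17.2 pred row 202.89 edge 203.42
0.068 [ 0.5485 -0.0981  0.068 ] len 0.123 yaw -17.2 pred row 201.77 edge 203.75
0.058 [ 0.5417 -0.1449  0.058 ] len 0.1243 yaw -16.9 pred row 212.49 edge 211.92
0.063 [ 0.5406 -0.1448  0.063 ] len 0.124 yaw -16.9 pred row 211.35 edge 212.25
0.068 [ 0.5396 -0.1447  0.068 ] len 0.1237 yaw -16.9 pred row 210.2 edge 206.58
0.058 [ 0.5314 -0.1947  0.058 ] len 0.1236 yaw -16.8 pred row 222.15 edge 221.58
0.063 [ 0.5304 -0.1945  0.063 ] len 0.1233 yaw -16.8 pred row 220.96 edge 221.75
0.068 [ 0.5294 -0.1942  0.068 ] len 0.123 yaw -16.8 pred row 219.77 edge 221.92
0.058 [ 0.5212 -0.247   0.058 ] len 0.1238 yaw -17.1 pred row 232.93 edge 232.42
0.063 [ 0.5202 -0.2466  0.063 ] len 0.1235 yaw -17.1 pred row 231.7 edge 232.92
0.068 [ 0.5192 -0.2462  0.068 ] len 0.1232 yaw -17.1 pred row 230.46 edge 233.25
```

```bash
cat >> h.py <<'E'
U=np.array([[.550,-.098,.0605],[.541,-.1448,.0605],[.531,-.1946,.0605],[.5207,-.2468,.0605]])
RB=pose(0,0,78.3,35)*R.from_euler('z',4.4,degrees=True)
NB=-RB.apply([0,0,1])
E
python3 - <<'E'
from h import *
print(NB, RB.as_matrix().round(3).tolist()); go(U[0]+NB*.09,RB,"pre1"); go([.40,.15,.25],pose(0,0,78.3,0),"via")
E
```

```text
[-0.56165913  0.11631401  0.81915204] [[-0.784, 0.264, 0.562], [0.241, 0.964, -0.116], [-0.572, 0.044, -0.819]]
pre1 turn deg [ -5.5 -34.6  -8.7] | shift mm: old axes [-489.3 -491.6  108. ] new axes [-279.3 -572.3  295.4] | dp world [ 234.  -653.  -107.4]
via turn deg [ -0.1  -0.  -13.4] | shift mm: old axes [-298.4 -319.    -8. ] new axes [-216.  -379.6   -8.4] | dp world [ 134.6 -415.5    8.4]
```

Request:
apply_moves(
  rows=[
    {"x": -24, "y": -24, "gripper": 0.5},
    {"x": -24, "y": -24},
    {"x": -24, "y": -24},
    {"x": -24, "y": -24},
    {"x": -24, "y": -24},
  ],
  newtons=40,
)

```text
invalid input at $.rows[0]: expected keys x, y, z, ax, ay, az, gripper
```

Request:
apply_moves(
  rows=[
    {"x": -24, "y": -24},
    {"x": -24, "y": -24},
    {"x": -24, "y": -24},
    {"x": -24, "y": -24},
    {"x": -24, "y": -24},
  ],
)

```text
invalid input at $.rows[0]: expected keys x, y, z, ax, ay, az, gripper
```

Request:
apply_moves(
  rows=[
    {"x": -24, "y": -24},
    {"x": -24, "y": -24},
    {"x": -24, "y": -24},
    {"x": -24, "y": -24},
    {"x": -24, "y": -24},
  ],
)

```text
invalid input at $.rows[0]: expected keys x, y, z, ax, ay, az, gripper
```

Request:
apply_moves(
  rows=[
    {"x": -24, "y": -24},
    {"x": -24, "y": -24},
    {"x": -24, "y": -24},
    {"x": -24, "y": -24},
    {"x": -9, "y": -11},
  ],
)

```text
invalid input at $.rows[0]: expected keys x, y, z, ax, ay, az, gripper
```

Request:
apply_moves(
  rows=[
    {"ax": -1, "ay": -6, "az": -2},
    {"ax": -1, "ay": -6, "az": -2},
    {"ax": -1, "ay": -6, "az": -2},
    {"ax": -1, "ay": -6, "az": -2},
    {"ax": -1, "ay": -6, "az": -1},
  ],
)

```text
invalid input at $.rows[0]: expected keys x, y, z, ax, ay, az, gripper
```

```bash
python3 - <<'E'
from h import *
from workcell import get_obs
o=get_obs(); print(o["clock"],o["position"],o["joint_pos"].round(2),o["grip_width"],o["ft_force"]); go(U[0]+NB*.09,RB,"pre1")
E
```

```text
0.1 [0.26541839 0.56549743 0.24161052] [-1.15  0.33 -0.06  1.46  0.02  1.35 -0.09] 1.0009100971638223 [-0.08717258 -0.72946972 -0.22456476]
pre1 turn deg [ -5.5 -34.6  -8.7] | shift mm: old axes [-489.3 -491.6  108. ] new axes [-279.3 -572.3  295.4] | dp world [ 234.  -653.  -107.4]
```

All keys are required in each row.

Request:
apply_moves(
  rows=[
    {"x": -24, "y": -24, "z": 0, "ax": 0, "ay": 0, "az": 0, "gripper": 0.5},
    {"x": -24, "y": -24, "z": 0, "ax": 0, "ay": 0, "az": 0, "gripper": 0.5},
    {"x": -24, "y": -24, "z": 0, "ax": 0, "ay": 0, "az": 0, "gripper": 0.5},
    {"x": -24, "y": -24, "z": 0, "ax": 0, "ay": 0, "az": 0, "gripper": 0.5},
    {"x": -24, "y": -24, "z": 0, "ax": 0, "ay": 0, "az": 0, "gripper": 0.5},
  ],
  newtons=40,
)

```text
clock: 0.52
position: [0.3234, 0.4044, 0.2419]
ee_rot: [0.218, 0.976, -0.0, -0.0]
ft_force: [0.4, 0.2, 0.2]
grip_width: 0.501
grasp_force: 0.0
```

Request:
apply_moves(
  rows=[
    {"x": -24, "y": -24, "z": 0, "ax": 0, "ay": 0, "az": 0, "gripper": 0.5},
    {"x": -24, "y": -24, "z": 0, "ax": 0, "ay": 0, "az": 0, "gripper": 0.5},
    {"x": -24, "y": -24, "z": 0, "ax": 0, "ay": 0, "az": 0, "gripper": 0.5},
    {"x": -24, "y": -24, "z": 0, "ax": 0, "ay": 0, "az": 0, "gripper": 0.5},
    {"x": -24, "y": -24, "z": 0, "ax": 0, "ay": 0, "az": 0, "gripper": 0.5},
  ],
)

```text
clock: 0.93
position: [0.3809, 0.2448, 0.2421]
ee_rot: [0.218, 0.976, -0.0, -0.0]
ft_force: [-0.0, 0.3, 0.2]
grip_width: 0.504
grasp_force: 0.0
```

Request:
apply_moves(
  rows=[
    {"x": -24, "y": -24, "z": 0, "ax": 0, "ay": 0, "az": 0, "gripper": 0.5},
    {"x": -24, "y": -24, "z": 0, "ax": 0, "ay": 0, "az": 0, "gripper": 0.5},
    {"x": -24, "y": -24, "z": 0, "ax": 0, "ay": 0, "az": 0, "gripper": 0.5},
    {"x": -24, "y": -24, "z": 0, "ax": 0, "ay": 0, "az": 0, "gripper": 0.5},
    {"x": -24, "y": -24, "z": 0, "ax": 0, "ay": 0, "az": 0, "gripper": 0.5},
  ],
)

```text
clock: 1.35
position: [0.4385, 0.0853, 0.2422]
ee_rot: [0.218, 0.976, 0.0, -0.0]
ft_force: [-0.4, -0.6, -1.0]
grip_width: 0.5
grasp_force: 0.0
```

Request:
apply_moves(
  rows=[
    {"x": -24, "y": -24, "z": 0, "ax": 0, "ay": 0, "az": 0, "gripper": 0.5},
    {"x": -24, "y": -24, "z": 0, "ax": 0, "ay": 0, "az": 0, "gripper": 0.5},
    {"x": -24, "y": -24, "z": 0, "ax": 0, "ay": 0, "az": 0, "gripper": 0.5},
    {"x": -24, "y": -24, "z": 0, "ax": 0, "ay": 0, "az": 0, "gripper": 0.5},
    {"x": -24, "y": -24, "z": 0, "ax": 0, "ay": 0, "az": 0, "gripper": 0.5},
  ],
)

```text
clock: 1.77
position: [0.4962, -0.0743, 0.2422]
ee_rot: [0.218, 0.976, 0.0, 0.0]
ft_force: [0.5, 0.3, -0.6]
grip_width: 0.501
grasp_force: 0.0
```

Request:
apply_moves(
  rows=[
    {"x": 0, "y": 0, "z": 0, "ax": -1, "ay": -6, "az": -1.5, "gripper": 0.5},
    {"x": 0, "y": 0, "z": 0, "ax": -1, "ay": -6, "az": -1.5, "gripper": 0.5},
    {"x": 0, "y": 0, "z": 0, "ax": -1, "ay": -6, "az": -1.5, "gripper": 0.5},
    {"x": 0, "y": 0, "z": 0, "ax": -1, "ay": -6, "az": -1.5, "gripper": 0.5},
    {"x": 0, "y": 0, "z": 0, "ax": -1, "ay": -6, "az": -1.5, "gripper": 0.5},
  ],
)

```text
clock: 2.18
position: [0.4962, -0.072, 0.2427]
ee_rot: [0.145, 0.953, -0.014, 0.265]
ft_force: [0.7, -0.6, -0.9]
grip_width: 0.501
grasp_force: 0.0
```

```bash
python3 - <<'E'
from h import *
from workcell import get_obs
o=get_obs(); print(o["clock"],o["position"],o["joint_pos"].round(2),o["grip_width"],o["ft_force"]); go(U[0]+NB*.09,RB,"pre1")
E
```

```text
2.1833 [ 0.49621768 -0.0719968   0.24274413] [-0.47 -0.37  0.37  2.22  0.4   0.78  0.96] 0.5013612953112178 [ 0.69831073 -0.63853366 -0.86913452]
pre1 turn deg [-0.3 -4.3 -1.2] | shift mm: old axes [ 48.3 -19.4  96.5] new axes [ 55.8 -18.9  92.5] | dp world [   3.2  -15.5 -108.5]
```

Request:
apply_moves(
  rows=[
    {"x": 0, "y": 0, "z": 0, "ax": -0.3, "ay": -4.3, "az": -1.2, "gripper": 0.5},
    {"x": 19, "y": -6, "z": 30, "ax": 0, "ay": 0, "az": 0, "gripper": 0.5},
    {"x": 19, "y": -6, "z": 30, "ax": 0, "ay": 0, "az": 0, "gripper": 0.5},
    {"x": 18, "y": -7, "z": 32, "ax": 0, "ay": 0, "az": 0, "gripper": 0.5},
    {"x": 0, "y": 0, "z": 30, "ax": 0, "ay": 0, "az": 0, "gripper": 0.5},
  ],
)

```text
clock: 2.6
position: [0.5116, -0.0923, 0.1059]
ee_rot: [0.136, 0.945, -0.02, 0.296]
ft_force: [0.1, 0.6, -0.7]
grip_width: 0.497
grasp_force: 0.0
```

Request:
apply_moves(
  rows=[
    {"x": 0, "y": 0, "z": 15, "ax": 0, "ay": 0, "az": 0, "gripper": 0.5},
    {"x": 0, "y": 0, "z": 15, "ax": 0, "ay": 0, "az": 0, "gripper": 0.5},
    {"x": 0, "y": 0, "z": 0, "ax": 0, "ay": 0, "az": 0, "gripper": 0.5},
  ],
)

```text
clock: 2.85
position: [0.5311, -0.0956, 0.0822]
ee_rot: [0.135, 0.945, -0.021, 0.296]
ft_force: [-0.5, 0.8, -0.3]
grip_width: 0.5
grasp_force: 0.0
```

```bash
python3 - <<'E'
from h import *
s=snap("side",1);t=snap("top",1)
go(U[0]+NB*-.004,RB,"grasp1")
a=cv2.resize(s["color"][165:265,270:370,::-1],None,fx=6,fy=6,interpolation=cv2.INTER_CUBIC)
a=a[:600,:420]
b=cv2.resize(t["color"][175:235,290:350,::-1],None,fx=6,fy=6,interpolation=cv2.INTER_CUBIC)
c=np.zeros((600,790,3),np.uint8); c[:,:420]=a; c[:360,425:785]=b; cv2.imwrite("pics/p1.png",c)
E
```

```text
grasp1 turn deg [-0.2 -0.4 -0.1] | shift mm: old axes [-2.1  1.6 34.4] new axes [-1.9  1.5 34.4] | dp world [ 21.2  -3.1 -27. ]
```

View pics/p1.png

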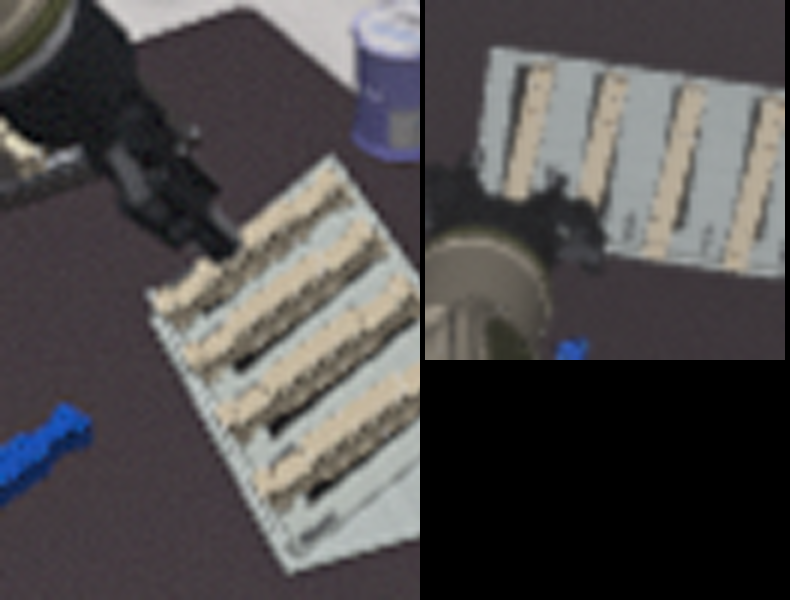

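The side crop shows the near finger's tip (235,250) over the bar's middle and the gripper square to the plate. I'll descend in stages and watch the force.

Request:
apply_moves(
  rows=[
    {"x": -2, "y": 1.5, "z": 8, "ax": 0, "ay": 0, "az": 0, "gripper": 0.5},
    {"x": 0, "y": 0, "z": 8, "ax": 0, "ay": 0, "az": 0, "gripper": 0.5},
    {"x": 0, "y": 0, "z": 8, "ax": 0, "ay": 0, "az": 0, "gripper": 0.5},
    {"x": 0, "y": 0, "z": 0, "ax": 0, "ay": 0, "az": 0, "gripper": 0.5},
  ],
)

```text
clock: 3.28
position: [0.5471, -0.0968, 0.0665]
ee_rot: [0.135, 0.945, -0.02, 0.298]
ft_force: [-0.7, 0.2, -0.3]
grip_width: 0.501
grasp_force: 0.0
```

Request:
apply_moves(
  rows=[
    {"x": 0, "y": 0, "z": 5, "ax": 0, "ay": 0, "az": 0, "gripper": 0.5},
    {"x": 0, "y": 0, "z": 5, "ax": 0, "ay": 0, "az": 0, "gripper": 0.5},
    {"x": 0, "y": 0, "z": 0, "ax": 0, "ay": 0, "az": 0, "gripper": 0.5},
  ],
)

```text
clock: 3.53
position: [0.5528, -0.0982, 0.058]
ee_rot: [0.135, 0.945, -0.02, 0.298]
ft_force: [-0.0, -0.0, 0.9]
grip_width: 0.498
grasp_force: 0.0
```

Request:
apply_moves(
  rows=[
    {"x": 0, "y": 0, "z": 0, "ax": 0, "ay": 0, "az": 0, "gripper": 0.65},
    {"x": 0, "y": 0, "z": 0, "ax": 0, "ay": 0, "az": 0, "gripper": 0.75},
    {"x": 0, "y": 0, "z": 0, "ax": 0, "ay": 0, "az": 0, "gripper": 0.85},
    {"x": 0, "y": 0, "z": 0, "ax": 0, "ay": 0, "az": 0, "gripper": 1},
    {"x": 0, "y": 0, "z": 0, "ax": 0, "ay": 0, "az": 0, "gripper": 1},
  ],
)

```text
clock: 3.95
position: [0.5523, -0.0984, 0.0582]
ee_rot: [0.135, 0.945, -0.02, 0.298]
ft_force: [-3.7, -0.2, 6.2]
grip_width: 0.179
grasp_force: 38.8
```

Request:
apply_moves(
  rows=[
    {"x": 0, "y": 0, "z": -10, "ax": 0, "ay": 0, "az": 0, "gripper": 1},
    {"x": 0, "y": 0, "z": -20, "ax": 0, "ay": 0, "az": 0, "gripper": 1},
    {"x": 0, "y": 0, "z": -35, "ax": 0, "ay": 0, "az": 0, "gripper": 1},
    {"x": 0, "y": 0, "z": -35, "ax": 0, "ay": 0, "az": 0, "gripper": 1},
    {"x": 0, "y": 0, "z": 0, "ax": 0, "ay": 0, "az": 0, "gripper": 1},
  ],
  newtons=60,
)

```text
clock: 4.37
position: [0.4972, -0.086, 0.147]
ee_rot: [0.136, 0.943, -0.017, 0.302]
ft_force: [1.2, 0.0, -0.4]
grip_width: 0.172
grasp_force: 58.8
```

```bash
cat >> h.py <<'E'
TX=np.array([.999,-.045,0]);TY=np.array([.045,.999,0]); F=np.array([.5575,.146,0])
RL=pose(0,0,87.4,0)
E
python3 - <<'E'
from h import *
go(F+TY*.04+[0,0,.06],RL,"above low_left")
E
```

```text
above low_left turn deg [ -1.2  35.3 -13.4] | shift mm: old axes [ 68.4 274.   74.9] new axes [-49.7 274.5  87. ] | dp world [ 62.1 271.9 -87. ]
```

Request:
apply_moves(
  rows=[
    {"x": 0, "y": 0, "z": 0, "ax": -0.2, "ay": 5.9, "az": -2.2, "gripper": 1},
    {"x": 0, "y": 0, "z": 0, "ax": -0.2, "ay": 5.9, "az": -2.2, "gripper": 1},
    {"x": 0, "y": 0, "z": 0, "ax": -0.2, "ay": 5.9, "az": -2.2, "gripper": 1},
    {"x": 0, "y": 0, "z": 0, "ax": -0.2, "ay": 5.9, "az": -2.2, "gripper": 1},
    {"x": 0, "y": 0, "z": 0, "ax": -0.2, "ay": 5.9, "az": -2.3, "gripper": 1},
  ],
)

```text
clock: 4.78
position: [0.4976, -0.0865, 0.1412]
ee_rot: [0.045, 0.998, -0.005, 0.054]
ft_force: [-0.3, -0.4, -1.1]
grip_width: 0.172
grasp_force: 58.8
```

Request:
apply_moves(
  rows=[
    {"x": 0, "y": 0, "z": 0, "ax": -0.2, "ay": 5.8, "az": -2.3, "gripper": 1},
    {"x": -10, "y": 34, "z": 0, "ax": 0, "ay": 0, "az": 0, "gripper": 1},
    {"x": -10, "y": 34, "z": 0, "ax": 0, "ay": 0, "az": 0, "gripper": 1},
    {"x": -10, "y": 34, "z": 0, "ax": 0, "ay": 0, "az": 0, "gripper": 1},
    {"x": -10, "y": 34, "z": 0, "ax": 0, "ay": 0, "az": 0, "gripper": 1},
  ],
)

```text
clock: 5.2
position: [0.5445, 0.0478, 0.1389]
ee_rot: [0.027, 1.0, -0.004, 0.004]
ft_force: [0.4, 0.1, -0.6]
grip_width: 0.172
grasp_force: 58.9
```

Request:
apply_moves(
  rows=[
    {"x": -10, "y": 34, "z": 0, "ax": 0, "ay": 0, "az": 0, "gripper": 1},
    {"x": 0, "y": 34, "z": 10, "ax": 0, "ay": 0, "az": 0, "gripper": 1},
    {"x": 0, "y": 34, "z": 20, "ax": 0, "ay": 0, "az": 0, "gripper": 1},
    {"x": 0, "y": 34, "z": 27, "ax": 0, "ay": 0, "az": 0, "gripper": 1},
    {"x": 0, "y": 0, "z": 0, "ax": 0, "ay": 0, "az": 0, "gripper": 1},
  ],
)

```text
clock: 5.62
position: [0.5582, 0.1878, 0.0772]
ee_rot: [0.022, 1.0, -0.004, 0.001]
ft_force: [-1.2, 1.2, -0.8]
grip_width: 0.173
grasp_force: 58.9
```

```bash
python3 - <<'E'
from h import *
go(F+TY*.04+[0,0,.045],RL,"above low_left")
s=snap("side",2);t=snap("top",2)
a=cv2.resize(s["color"][145:215,230:310,::-1],None,fx=5,fy=5,interpolation=cv2.INTER_CUBIC)
b=cv2.resize(t["color"][175:245,215:293,::-1],None,fx=5,fy=5,interpolation=cv2.INTER_CUBIC)
cv2.imwrite("pics/p2.png",np.hstack([a,b]))
E
```

```text
above low_left turn deg [-0.4  0.1  0.1] | shift mm: old axes [-1.1 -1.5 32.2] new axes [-1.1 -1.7 32.2] | dp world [  1.1  -1.8 -32.2]
```

View pics/p2.png

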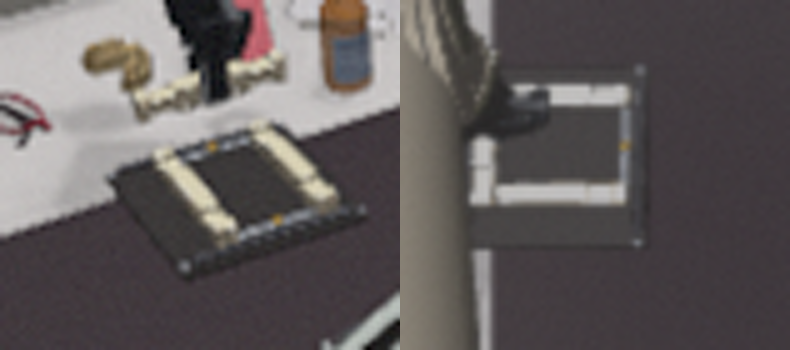

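The bar hangs level with its notches clear. In the side crop its ends are at (135,103) and (285,65) with the fingers at (213,85), so it is gripped at its middle.

Request:
apply_moves(
  rows=[
    {"x": -1, "y": -1.5, "z": 15, "ax": -0.4, "ay": 0, "az": 0, "gripper": 1},
    {"x": 0, "y": 0, "z": 15, "ax": 0, "ay": 0, "az": 0, "gripper": 1},
    {"x": 0, "y": 0, "z": 8, "ax": 0, "ay": 0, "az": 0, "gripper": 1},
    {"x": 0, "y": 0, "z": 0, "ax": 0, "ay": 0, "az": 0, "gripper": 1},
  ],
)

```text
clock: 6.05
position: [0.5624, 0.1767, 0.0436]
ee_rot: [0.027, 1.0, -0.001, 0.003]
ft_force: [-0.7, 0.3, -0.3]
grip_width: 0.173
grasp_force: 58.9
```

Request:
apply_moves(
  rows=[
    {"x": 0, "y": 0, "z": 1, "ax": 0, "ay": 0, "az": 0, "gripper": 1},
    {"x": 0, "y": 0, "z": 1, "ax": 0, "ay": 0, "az": 0, "gripper": 1},
    {"x": 0, "y": 0, "z": 0, "ax": 0, "ay": 0, "az": 0, "gripper": 1},
  ],
)

```text
clock: 6.3
position: [0.5635, 0.1782, 0.0434]
ee_rot: [0.027, 1.0, 0.0, 0.005]
ft_force: [0.3, -0.5, -0.6]
grip_width: 0.171
grasp_force: 58.9
```

Request:
apply_moves(
  rows=[
    {"x": 0, "y": 0, "z": 1, "ax": 0, "ay": 0, "az": 0, "gripper": 1},
    {"x": 0, "y": 0, "z": 0.5, "ax": 0, "ay": 0, "az": 0, "gripper": 1},
    {"x": 0, "y": 0, "z": 0, "ax": 0, "ay": 0, "az": 0, "gripper": 1},
  ],
)

```text
clock: 6.55
position: [0.5631, 0.1783, 0.0413]
ee_rot: [0.027, 1.0, 0.0, 0.004]
ft_force: [-0.3, -0.7, -1.6]
grip_width: 0.172
grasp_force: 58.9
```

```bash
python3 - <<'E'
from h import *
from workcell import get_obs
o=get_obs(); print(o["position"],o["ft_force"],o["joint_pos"].round(3),o["joint_velocities"].round(3))
go(F+TY*.04+[0,0,.038],RL,"above low_left")
E
```

```text
[0.5630865  0.17827238 0.04131023] [-0.29421148 -0.68764905 -1.64188762] [-0.82   0.49   0.54   1.788 -0.301  0.939  1.363] [ 0.     0.001  0.001 -0.     0.     0.002 -0.   ]
above low_left turn deg [ 0.   0.5 -0.5] | shift mm: old axes [4.2 7.5 3.3] new axes [4.1 7.5 3.3] | dp world [-3.8  7.7 -3.3]
```

Request:
apply_moves(
  rows=[
    {"x": 0, "y": 0, "z": 0, "ax": 0, "ay": 0, "az": 0, "gripper": 1},
    {"x": 0, "y": 0, "z": 0, "ax": 0, "ay": 0, "az": 0, "gripper": 1},
  ],
)

```text
clock: 6.72
position: [0.5631, 0.1782, 0.0412]
ee_rot: [0.027, 1.0, -0.0, 0.004]
ft_force: [-0.2, 0.4, -1.0]
grip_width: 0.17
grasp_force: 58.9
```

Request:
apply_moves(
  rows=[
    {"x": 2, "y": 4, "z": 0, "ax": 0, "ay": 0.3, "az": -0.3, "gripper": 1},
    {"x": 2, "y": 3.5, "z": 0, "ax": 0, "ay": 0.2, "az": -0.2, "gripper": 1},
    {"x": 0, "y": 0, "z": 2, "ax": 0, "ay": 0, "az": 0, "gripper": 1},
    {"x": 0, "y": 0, "z": 0, "ax": 0, "ay": 0, "az": 0, "gripper": 1},
  ],
)

```text
clock: 7.05
position: [0.5591, 0.1864, 0.0388]
ee_rot: [0.022, 1.0, 0.0, -0.001]
ft_force: [0.8, -0.7, -1.1]
grip_width: 0.17
grasp_force: 58.9
```

Request:
apply_moves(
  rows=[
    {"x": 0, "y": 0, "z": 2, "ax": 0, "ay": 0, "az": 0, "gripper": 1},
    {"x": 0, "y": 0, "z": 0, "ax": 0, "ay": 0, "az": 0, "gripper": 1},
  ],
)

```text
clock: 7.22
position: [0.5593, 0.1857, 0.0368]
ee_rot: [0.022, 1.0, -0.0, -0.001]
ft_force: [0.2, -0.1, -1.4]
grip_width: 0.17
grasp_force: 58.9
```

Request:
apply_moves(
  rows=[
    {"x": 0, "y": 0, "z": 1, "ax": 0, "ay": 0, "az": 0, "gripper": 1},
    {"x": 0, "y": 0, "z": 1, "ax": 0, "ay": 0, "az": 0, "gripper": 1},
    {"x": 0, "y": 0, "z": 0, "ax": 0, "ay": 0, "az": 0, "gripper": 1},
  ],
)

```text
clock: 7.47
position: [0.5594, 0.1857, 0.0349]
ee_rot: [0.022, 1.0, -0.0, -0.0]
ft_force: [-0.4, 0.0, -0.7]
grip_width: 0.173
grasp_force: 58.9
```

Request:
apply_moves(
  rows=[
    {"x": 0, "y": 0, "z": 1, "ax": 0, "ay": 0, "az": 0, "gripper": 1},
    {"x": 0, "y": 0, "z": 0, "ax": 0, "ay": 0, "az": 0, "gripper": 1},
  ],
)

```text
clock: 7.63
position: [0.5594, 0.1858, 0.034]
ee_rot: [0.022, 1.0, 0.0, -0.0]
ft_force: [-0.4, -0.8, 0.1]
grip_width: 0.17
grasp_force: 58.9
```

Request:
apply_moves(
  rows=[
    {"x": 0, "y": 0, "z": 1, "ax": 0, "ay": 0, "az": 0, "gripper": 1},
    {"x": 0, "y": 0, "z": 0, "ax": 0, "ay": 0, "az": 0, "gripper": 1},
  ],
)

```text
clock: 7.8
position: [0.5593, 0.1858, 0.033]
ee_rot: [0.022, 1.0, 0.0, -0.0]
ft_force: [0.4, -0.6, -1.1]
grip_width: 0.175
grasp_force: 58.9
```

Request:
apply_moves(
  rows=[
    {"x": 0, "y": 0, "z": 1, "ax": 0, "ay": 0, "az": 0, "gripper": 1},
    {"x": 0, "y": 0, "z": 0, "ax": 0, "ay": 0, "az": 0, "gripper": 1},
  ],
)

```text
clock: 7.97
position: [0.5595, 0.1859, 0.0325]
ee_rot: [0.022, 1.0, 0.0, -0.0]
ft_force: [-0.5, -1.4, 3.9]
grip_width: 0.167
grasp_force: 59.4
```

Request:
apply_moves(
  rows=[
    {"x": 1.5, "y": 0, "z": 0, "ax": 0, "ay": 0, "az": 0, "gripper": 1},
    {"x": 1, "y": 0, "z": 0, "ax": 0, "ay": 0, "az": 0, "gripper": 1},
    {"x": 0, "y": 0, "z": 0, "ax": 0, "ay": 0, "az": 0, "gripper": 1},
  ],
)

```text
clock: 8.22
position: [0.5573, 0.1861, 0.0325]
ee_rot: [0.022, 1.0, 0.0, 0.0]
ft_force: [1.7, 0.7, 2.6]
grip_width: 0.17
grasp_force: 59.3
```

Request:
apply_moves(
  rows=[
    {"x": 1, "y": 0, "z": 0, "ax": 0, "ay": 0, "az": 0, "gripper": 1},
    {"x": 1, "y": 0, "z": 0, "ax": 0, "ay": 0, "az": 0, "gripper": 1},
    {"x": 0, "y": 0, "z": 0, "ax": 0, "ay": 0, "az": 0, "gripper": 1},
  ],
)

```text
clock: 8.47
position: [0.5567, 0.186, 0.0327]
ee_rot: [0.023, 1.0, 0.0, 0.002]
ft_force: [8.4, 0.2, -1.2]
grip_width: 0.168
grasp_force: 58.8
```

Request:
apply_moves(
  rows=[
    {"x": 1, "y": 0, "z": 0, "ax": 0, "ay": 0, "az": 0, "gripper": 1},
    {"x": 1, "y": 0, "z": 0, "ax": 0, "ay": 0, "az": 0, "gripper": 1},
    {"x": 0, "y": 0, "z": 0, "ax": 0, "ay": 0, "az": 0, "gripper": 1},
  ],
)

```text
clock: 8.72
position: [0.5563, 0.186, 0.033]
ee_rot: [0.023, 1.0, 0.0, 0.003]
ft_force: [16.6, 0.4, -6.9]
grip_width: 0.164
grasp_force: 58.8
```

Request:
apply_moves(
  rows=[
    {"x": -2, "y": 0, "z": 0, "ax": 0, "ay": 0, "az": 0, "gripper": 1},
    {"x": -2.5, "y": 0, "z": 0, "ax": 0, "ay": 0, "az": 0, "gripper": 1},
    {"x": 0, "y": 0, "z": 0, "ax": 0, "ay": 0, "az": 0, "gripper": 1},
  ],
)

```text
clock: 8.97
position: [0.5572, 0.1861, 0.0324]
ee_rot: [0.022, 1.0, 0.0, -0.001]
ft_force: [-0.7, -0.8, 6.5]
grip_width: 0.175
grasp_force: 60.7
```

Request:
apply_moves(
  rows=[
    {"x": 0, "y": 1.5, "z": 0, "ax": 0, "ay": 0, "az": 0, "gripper": 1},
    {"x": 0, "y": 1.5, "z": 0, "ax": 0, "ay": 0, "az": 0, "gripper": 1},
    {"x": 0, "y": 0, "z": 0, "ax": 0, "ay": 0, "az": 0, "gripper": 1},
  ],
)

```text
clock: 9.22
position: [0.5575, 0.1876, 0.0324]
ee_rot: [0.023, 1.0, -0.001, -0.001]
ft_force: [-1.0, -4.9, 8.3]
grip_width: 0.175
grasp_force: 60.9
```

Request:
apply_moves(
  rows=[
    {"x": 0, "y": -3, "z": 0, "ax": 0, "ay": 0, "az": 0, "gripper": 1},
    {"x": 0, "y": -2, "z": 0, "ax": 0, "ay": 0, "az": 0, "gripper": 1},
    {"x": 0, "y": 0, "z": 0, "ax": 0, "ay": 0, "az": 0, "gripper": 1},
  ],
)

```text
clock: 9.47
position: [0.557, 0.1837, 0.032]
ee_rot: [0.022, 1.0, -0.0, -0.001]
ft_force: [0.8, 0.1, 0.1]
grip_width: 0.173
grasp_force: 59.8
```

Request:
apply_moves(
  rows=[
    {"x": 0, "y": 0, "z": 1, "ax": 0, "ay": 0, "az": 0, "gripper": 1},
    {"x": 0, "y": 0, "z": 0, "ax": 0, "ay": 0, "az": 0, "gripper": 1},
  ],
)

```text
clock: 9.63
position: [0.557, 0.1838, 0.0306]
ee_rot: [0.022, 1.0, -0.0, -0.001]
ft_force: [1.3, -0.1, -1.1]
grip_width: 0.171
grasp_force: 59.7
```

Request:
apply_moves(
  rows=[
    {"x": 0, "y": -1, "z": 0, "ax": 0, "ay": 0, "az": 0, "gripper": 1},
    {"x": 0, "y": -1, "z": 0, "ax": 0, "ay": 0, "az": 0, "gripper": 1},
    {"x": 0, "y": 0, "z": 0, "ax": 0, "ay": 0, "az": 0, "gripper": 1},
  ],
)

```text
clock: 9.88
position: [0.557, 0.1816, 0.0309]
ee_rot: [0.022, 1.0, -0.0, -0.001]
ft_force: [0.8, 0.0, -1.0]
grip_width: 0.171
grasp_force: 59.7
```

Request:
apply_moves(
  rows=[
    {"x": 0, "y": -1, "z": 0, "ax": 0, "ay": 0, "az": 0, "gripper": 1},
    {"x": 0, "y": -1, "z": 0, "ax": 0, "ay": 0, "az": 0, "gripper": 1},
    {"x": 0, "y": 0, "z": 0, "ax": 0, "ay": 0, "az": 0, "gripper": 1},
  ],
)

```text
clock: 10.13
position: [0.5569, 0.1802, 0.0311]
ee_rot: [0.022, 1.0, 0.0, -0.001]
ft_force: [-0.1, 1.1, -0.8]
grip_width: 0.168
grasp_force: 59.6
```

Request:
apply_moves(
  rows=[
    {"x": 0, "y": 2, "z": 0, "ax": 0, "ay": 0, "az": 0, "gripper": 1},
    {"x": 0, "y": 0, "z": 1, "ax": 0, "ay": 0, "az": 0, "gripper": 1},
    {"x": 0, "y": 0, "z": 0, "ax": 0, "ay": 0, "az": 0, "gripper": 1},
  ],
)

```text
clock: 10.38
position: [0.5571, 0.182, 0.0299]
ee_rot: [0.022, 1.0, -0.0, -0.001]
ft_force: [-0.2, -0.7, -1.3]
grip_width: 0.17
grasp_force: 59.7
```

Request:
apply_moves(
  rows=[
    {"x": 0, "y": 0, "z": 1, "ax": 0, "ay": 0, "az": 0, "gripper": 1},
    {"x": 0, "y": 0, "z": 0, "ax": 0, "ay": 0, "az": 0, "gripper": 1},
  ],
)

```text
clock: 10.55
position: [0.5571, 0.1819, 0.0289]
ee_rot: [0.022, 1.0, -0.0, -0.0]
ft_force: [-0.1, -0.0, -0.7]
grip_width: 0.172
grasp_force: 59.7
```

Request:
apply_moves(
  rows=[
    {"x": 0, "y": 0, "z": 1, "ax": 0, "ay": 0, "az": 0, "gripper": 1},
    {"x": 0, "y": 0, "z": 0, "ax": 0, "ay": 0, "az": 0, "gripper": 1},
  ],
)

```text
clock: 10.72
position: [0.5573, 0.1818, 0.0285]
ee_rot: [0.022, 1.0, 0.0, -0.0]
ft_force: [-2.8, -0.6, 4.4]
grip_width: 0.171
grasp_force: 60.4
```

Request:
apply_moves(
  rows=[
    {"x": 1, "y": 0, "z": -0.4, "ax": 0, "ay": 0, "az": 0, "gripper": 1},
    {"x": 1, "y": 0, "z": 0, "ax": 0, "ay": 0, "az": 0, "gripper": 1},
    {"x": 0.5, "y": 0, "z": 0, "ax": 0, "ay": 0, "az": 0, "gripper": 1},
    {"x": 0, "y": 0, "z": 0, "ax": 0, "ay": 0, "az": 0, "gripper": 1},
  ],
)

```text
clock: 11.05
position: [0.5568, 0.1818, 0.029]
ee_rot: [0.023, 1.0, 0.0, 0.002]
ft_force: [9.4, 0.0, -5.5]
grip_width: 0.171
grasp_force: 59.0
```

Request:
apply_moves(
  rows=[
    {"x": -2.5, "y": 0, "z": 0, "ax": 0, "ay": 0, "az": 0, "gripper": 1},
    {"x": -1, "y": 0, "z": 0, "ax": 0, "ay": 0, "az": 0, "gripper": 1},
    {"x": -1, "y": 0, "z": 0, "ax": 0, "ay": 0, "az": 0, "gripper": 1},
    {"x": 0, "y": 0, "z": 0, "ax": 0, "ay": 0, "az": 0, "gripper": 1},
  ],
)

```text
clock: 11.38
position: [0.5587, 0.182, 0.0285]
ee_rot: [0.022, 1.0, 0.0, -0.001]
ft_force: [-3.8, -0.6, 5.3]
grip_width: 0.172
grasp_force: 60.4
```

Request:
apply_moves(
  rows=[
    {"x": 0, "y": 0, "z": 0, "ax": 0, "ay": 0, "az": 0, "gripper": 0.7},
    {"x": 0, "y": 0, "z": 0, "ax": 0, "ay": 0, "az": 0, "gripper": 0.5},
    {"x": 0, "y": 0, "z": 0, "ax": 0, "ay": 0, "az": 0, "gripper": 0.5},
    {"x": 0, "y": 0, "z": -10, "ax": 0, "ay": 0, "az": 0, "gripper": 0.5},
    {"x": 0, "y": 0, "z": -35, "ax": 0, "ay": 0, "az": 0, "gripper": 0.5},
  ],
  newtons=40,
)

```text
clock: 11.8
position: [0.5563, 0.181, 0.0702]
ee_rot: [0.022, 1.0, -0.002, -0.004]
ft_force: [-0.2, 0.0, -0.6]
grip_width: 0.502
grasp_force: 0.0
```

Request:
apply_moves(
  rows=[
    {"x": 0, "y": 0, "z": -35, "ax": 0, "ay": 0, "az": 0, "gripper": 0.5},
    {"x": 0, "y": 0, "z": -35, "ax": 0, "ay": 0, "az": 0, "gripper": 0.5},
    {"x": 0, "y": 0, "z": 0, "ax": 0, "ay": 0, "az": 0, "gripper": 0.5},
  ],
)

```text
clock: 12.05
position: [0.5628, 0.1824, 0.1512]
ee_rot: [0.023, 1.0, 0.002, 0.004]
ft_force: [0.4, -1.0, 0.1]
grip_width: 0.501
grasp_force: 0.0
```

```bash
cat >> h.py <<'E'
F=np.array([.5569,.142,0])
G=np.array([.5523,-.0984,.0582])+NB*.002+(U-U[0])
E
python3 - <<'E'
from h import *
from workcell import get_obs
t=snap("top",3);s=snap("side",3)
print(get_obs()["position"])
go(G[1]+NB*.09,RB,"pre2")
a=cv2.resize(s["color"][145:215,230:310,::-1],None,fx=5,fy=5,interpolation=cv2.INTER_CUBIC)
b=cv2.resize(t["color"][175:245,215:293,::-1],None,fx=5,fy=5,interpolation=cv2.INTER_CUBIC)
cv2.imwrite("pics/p3.png",np.hstack([a,b]))
E
```

```text
[0.56026789 0.18221451 0.14567399]
pre2 turn deg [  1.6 -34.9  13.1] | shift mm: old axes [  54.4 -319.5   11.3] new axes [ -15.5 -323.8    8.2] | dp world [ -68.6 -316.7  -12.1]
```

View pics/p3.png

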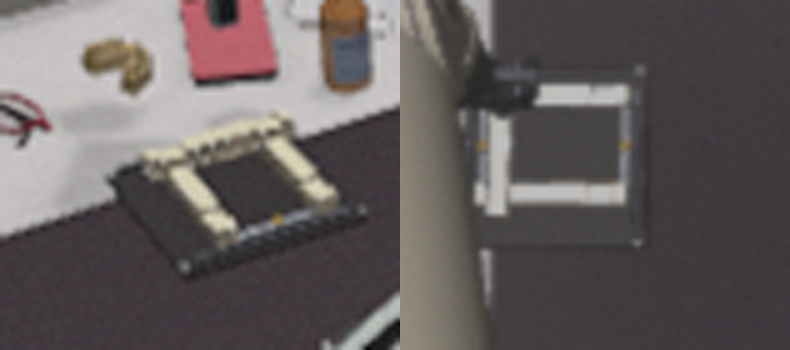

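The first bar lies across both ribs at tray left, seated and level (side crop, 145,163 to 290,118). Next is bar 2.

Request:
apply_moves(
  rows=[
    {"x": 6, "y": -32, "z": 0, "ax": 0, "ay": 0, "az": 0, "gripper": 0.5},
    {"x": 6, "y": -32, "z": 0, "ax": 0, "ay": 0, "az": 0, "gripper": 0.5},
    {"x": 6, "y": -32, "z": 0, "ax": 0, "ay": 0, "az": 0, "gripper": 0.5},
    {"x": 6, "y": -32, "z": 0, "ax": 0, "ay": 0, "az": 0, "gripper": 0.5},
    {"x": 6, "y": -32, "z": 0, "ax": 0, "ay": 0, "az": 0, "gripper": 0.5},
  ],
)

```text
clock: 12.57
position: [0.5209, 0.0219, 0.1426]
ee_rot: [0.022, 1.0, -0.0, -0.001]
ft_force: [1.0, -0.7, 1.4]
grip_width: 0.5
grasp_force: 0.0
```

Request:
apply_moves(
  rows=[
    {"x": 6, "y": -32, "z": 0, "ax": 0, "ay": 0, "az": 0, "gripper": 0.5},
    {"x": 6, "y": -32, "z": 0, "ax": 0, "ay": 0, "az": 0, "gripper": 0.5},
    {"x": 6, "y": -32, "z": 0, "ax": 0, "ay": 0, "az": 0, "gripper": 0.5},
    {"x": 6, "y": -32, "z": 0, "ax": 0, "ay": 0, "az": 0, "gripper": 0.5},
    {"x": 0, "y": -31, "z": 0, "ax": 0, "ay": 0, "az": 0, "gripper": 0.5},
  ],
)

```text
clock: 12.98
position: [0.4892, -0.1359, 0.1428]
ee_rot: [0.023, 1.0, 0.0, -0.001]
ft_force: [1.3, 0.4, -0.2]
grip_width: 0.5
grasp_force: 0.0
```

Request:
apply_moves(
  rows=[
    {"x": 0, "y": 0, "z": 0, "ax": 0.3, "ay": -5.8, "az": 2.2, "gripper": 0.5},
    {"x": 0, "y": 0, "z": 0, "ax": 0.3, "ay": -5.8, "az": 2.2, "gripper": 0.5},
    {"x": 0, "y": 0, "z": 0, "ax": 0.3, "ay": -5.8, "az": 2.2, "gripper": 0.5},
    {"x": 0, "y": 0, "z": 0, "ax": 0.3, "ay": -5.8, "az": 2.2, "gripper": 0.5},
    {"x": 0, "y": 0, "z": 0, "ax": 0.3, "ay": -5.8, "az": 2.2, "gripper": 0.5},
  ],
)

```text
clock: 13.4
position: [0.4908, -0.1335, 0.1435]
ee_rot: [0.117, 0.961, -0.017, 0.252]
ft_force: [0.2, -1.9, -0.9]
grip_width: 0.497
grasp_force: 0.0
```

Request:
apply_moves(
  rows=[
    {"x": 0, "y": 0, "z": 0, "ax": 0.3, "ay": -5.8, "az": 2.2, "gripper": 0.5},
    {"x": 0, "y": 0, "z": 0, "ax": 0, "ay": 0, "az": 0, "gripper": 0.5},
    {"x": 0, "y": 0, "z": 0, "ax": 0, "ay": 0, "az": 0, "gripper": 0.5},
  ],
)

```text
clock: 13.65
position: [0.4894, -0.1347, 0.1422]
ee_rot: [0.134, 0.946, -0.022, 0.296]
ft_force: [0.4, -0.2, 0.8]
grip_width: 0.5
grasp_force: 0.0
```

```bash
python3 - <<'E'
from h import *
go(G[1]+NB*.03,RB,"pre2"); go(G[1],RB,"g2")
E
```

```text
pre2 turn deg [-0.4 -0.5  0.1] | shift mm: old axes [ 2.7  0.9 68.3] new axes [ 3.3  0.4 68.3] | dp world [ 35.9  -6.8 -57.8]
g2 turn deg [-0.4 -0.5  0.1] | shift mm: old axes [ 2.5  1.1 98.3] new axes [ 3.3  0.4 98.3] | dp world [ 52.7 -10.3 -82.4]
```

Request:
apply_moves(
  rows=[
    {"x": 3, "y": 0.5, "z": 25, "ax": -0.4, "ay": -0.5, "az": 0, "gripper": 0.5},
    {"x": 0, "y": 0, "z": 25, "ax": 0, "ay": 0, "az": 0, "gripper": 0.5},
    {"x": 0, "y": 0, "z": 20, "ax": 0, "ay": 0, "az": 0, "gripper": 0.5},
    {"x": 0, "y": 0, "z": 10, "ax": 0, "ay": 0, "az": 0, "gripper": 0.5},
    {"x": 0, "y": 0, "z": 0, "ax": 0, "ay": 0, "az": 0, "gripper": 0.5},
  ],
)

```text
clock: 14.07
position: [0.5334, -0.1419, 0.0779]
ee_rot: [0.132, 0.945, -0.02, 0.3]
ft_force: [-0.1, 0.9, 0.0]
grip_width: 0.499
grasp_force: 0.0
```

```bash
python3 - <<'E'
from h import *
go(G[1],RB,"g2")
E
```

```text
g2 turn deg [-0.   0.   0.2] | shift mm: old axes [ 2.7 -1.5 20.1] new axes [ 2.7 -1.5 20.1] | dp world [  8.8  -3.1 -18. ]
```

Request:
apply_moves(
  rows=[
    {"x": 2.5, "y": -1.5, "z": 7, "ax": 0, "ay": 0, "az": 0, "gripper": 0.5},
    {"x": 0, "y": 0, "z": 7, "ax": 0, "ay": 0, "az": 0, "gripper": 0.5},
    {"x": 0, "y": 0, "z": 6, "ax": 0, "ay": 0, "az": 0, "gripper": 0.5},
    {"x": 0, "y": 0, "z": 0, "ax": 0, "ay": 0, "az": 0, "gripper": 0.5},
    {"x": 0, "y": 0, "z": 0, "ax": 0, "ay": 0, "az": 0, "gripper": 0.6},
  ],
)

```text
clock: 14.48
position: [0.5413, -0.1451, 0.0614]
ee_rot: [0.133, 0.944, -0.018, 0.301]
ft_force: [0.5, 0.1, 0.2]
grip_width: 0.402
grasp_force: 0.0
```

Request:
apply_moves(
  rows=[
    {"x": 0, "y": 0, "z": 0, "ax": 0, "ay": 0, "az": 0, "gripper": 0.7},
    {"x": 0, "y": 0, "z": 0, "ax": 0, "ay": 0, "az": 0, "gripper": 0.8},
    {"x": 0, "y": 0, "z": 0, "ax": 0, "ay": 0, "az": 0, "gripper": 1},
    {"x": 0, "y": 0, "z": 0, "ax": 0, "ay": 0, "az": 0, "gripper": 1},
  ],
)

```text
clock: 14.82
position: [0.5411, -0.1446, 0.0616]
ee_rot: [0.133, 0.944, -0.018, 0.302]
ft_force: [-7.9, -0.3, 9.4]
grip_width: 0.177
grasp_force: 38.7
```

Request:
apply_moves(
  rows=[
    {"x": 0, "y": 0, "z": -10, "ax": 0, "ay": 0, "az": 0, "gripper": 1},
    {"x": 0, "y": 0, "z": -20, "ax": 0, "ay": 0, "az": 0, "gripper": 1},
    {"x": 0, "y": 0, "z": -35, "ax": 0, "ay": 0, "az": 0, "gripper": 1},
    {"x": 0, "y": 0, "z": -35, "ax": 0, "ay": 0, "az": 0, "gripper": 1},
    {"x": 0, "y": 0, "z": 0, "ax": 0, "ay": 0, "az": 0, "gripper": 1},
  ],
  newtons=60,
)

```text
clock: 15.23
position: [0.5146, -0.1296, 0.098]
ee_rot: [0.127, 0.947, -0.006, 0.297]
ft_force: [0.7, 0.4, -0.0]
grip_width: 0.168
grasp_force: 59.1
```

```bash
python3 - <<'E'
from h import *
go(F-TY*.04+[0,0,.08],RL,"above low_right")
E
```

```text
above low_right turn deg [  0.1  34.6 -12.3] | shift mm: old axes [ 32.8 232.9  17.5] new axes [-30.  233.2  18. ] | dp world [ 40.5 231.6 -18. ]
```

Request:
apply_moves(
  rows=[
    {"x": 0, "y": 0, "z": -15, "ax": 0, "ay": 0, "az": 0, "gripper": 1},
    {"x": 0, "y": 0, "z": -15, "ax": 0, "ay": 0, "az": 0, "gripper": 1},
    {"x": 0, "y": 0, "z": -15, "ax": 0, "ay": 0, "az": 0, "gripper": 1},
    {"x": 0, "y": 0, "z": 0, "ax": 0, "ay": 4, "az": -1.4, "gripper": 1},
    {"x": 0, "y": 0, "z": 0, "ax": 0, "ay": 5, "az": -1.8, "gripper": 1},
  ],
)

```text
clock: 15.65
position: [0.4882, -0.1252, 0.1331]
ee_rot: [0.101, 0.971, -0.002, 0.219]
ft_force: [0.2, -0.6, -1.5]
grip_width: 0.169
grasp_force: 59.1
```

Request:
apply_moves(
  rows=[
    {"x": 0, "y": 0, "z": 0, "ax": 0, "ay": 5, "az": -1.8, "gripper": 1},
    {"x": 0, "y": 0, "z": 0, "ax": 0, "ay": 5, "az": -1.8, "gripper": 1},
    {"x": 0, "y": 0, "z": 0, "ax": 0, "ay": 5, "az": -1.8, "gripper": 1},
    {"x": 0, "y": 0, "z": 0, "ax": 0, "ay": 5, "az": -1.8, "gripper": 1},
    {"x": 0, "y": 0, "z": 0, "ax": 0, "ay": 5, "az": -1.8, "gripper": 1},
  ],
)

```text
clock: 16.07
position: [0.4911, -0.1239, 0.1337]
ee_rot: [0.021, 1.0, 0.003, 0.004]
ft_force: [-1.1, -0.1, -0.1]
grip_width: 0.168
grasp_force: 59.1
```

```bash
python3 - <<'E'
from h import *
go(F-TY*.04+[0,0,.08],RL,"above low_right")
E
```

```text
above low_right turn deg [0.3 0.4 0.1] | shift mm: old axes [-53.8 228.2  55.3] new axes [-53.6 228.6  53.7] | dp world [ 64.  225.9 -53.7]
```

Request:
apply_moves(
  rows=[
    {"x": -7, "y": 28, "z": 0, "ax": 0.3, "ay": 0.4, "az": 0, "gripper": 1},
    {"x": -7, "y": 28, "z": 0, "ax": 0, "ay": 0, "az": 0, "gripper": 1},
    {"x": -7, "y": 28, "z": 0, "ax": 0, "ay": 0, "az": 0, "gripper": 1},
    {"x": -7, "y": 28, "z": 0, "ax": 0, "ay": 0, "az": 0, "gripper": 1},
    {"x": -7, "y": 28, "z": 0, "ax": 0, "ay": 0, "az": 0, "gripper": 1},
  ],
)

```text
clock: 16.48
position: [0.532, 0.015, 0.1325]
ee_rot: [0.023, 1.0, -0.001, 0.001]
ft_force: [0.8, -1.0, -1.0]
grip_width: 0.168
grasp_force: 59.1
```

Request:
apply_moves(
  rows=[
    {"x": -7, "y": 28, "z": 12, "ax": 0, "ay": 0, "az": 0, "gripper": 1},
    {"x": -7, "y": 28, "z": 12, "ax": 0, "ay": 0, "az": 0, "gripper": 1},
    {"x": -5, "y": 28, "z": 12, "ax": 0, "ay": 0, "az": 0, "gripper": 1},
    {"x": 0, "y": 5, "z": 12, "ax": 0, "ay": 0, "az": 0, "gripper": 1},
    {"x": 0, "y": 0, "z": 0, "ax": 0, "ay": 0, "az": 0, "gripper": 1},
  ],
)

```text
clock: 16.9
position: [0.5534, 0.1034, 0.0817]
ee_rot: [0.021, 1.0, -0.002, -0.001]
ft_force: [-1.0, -0.9, -1.3]
grip_width: 0.164
grasp_force: 59.1
```

```bash
python3 - <<'E'
from h import *
go(F-TY*.04+[0,0,.045],RL,"above low_right")
s=snap("side",4)
a=cv2.resize(s["color"][145:215,230:310,::-1],None,fx=6,fy=6,interpolation=cv2.INTER_CUBIC)
cv2.imwrite("pics/p4.png",a)
E
```

```text
above low_right turn deg [-0.2 -0.1  0.2] | shift mm: old axes [-1.8 -1.2 36.7] new axes [-1.8 -1.3 36.7] | dp world [  1.7  -1.4 -36.7]
```

View pics/p4.png

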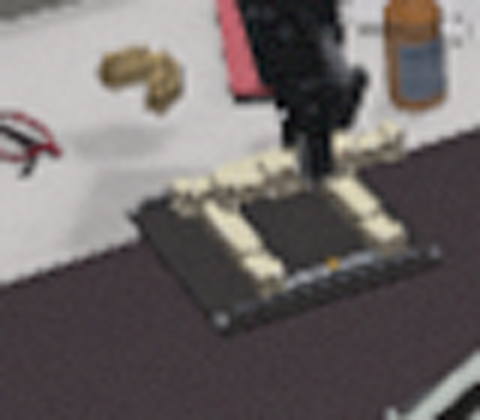

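The second bar is held level over the right-hand notches (finger tips at 315,165, ribs clear below). I'll lower it.

Request:
apply_moves(
  rows=[
    {"x": -1, "y": -0.5, "z": 9, "ax": 0, "ay": 0, "az": 0, "gripper": 1},
    {"x": -0.8, "y": -0.7, "z": 9, "ax": 0, "ay": 0, "az": 0, "gripper": 1},
    {"x": 0, "y": 0, "z": 9, "ax": 0, "ay": 0, "az": 0, "gripper": 1},
    {"x": 0, "y": 0, "z": 9, "ax": 0, "ay": 0, "az": 0, "gripper": 1},
    {"x": 0, "y": 0, "z": 0, "ax": 0, "ay": 0, "az": 0, "gripper": 1},
  ],
)

```text
clock: 17.37
position: [0.5552, 0.0979, 0.0466]
ee_rot: [0.024, 1.0, -0.002, -0.001]
ft_force: [-0.1, -0.2, -0.2]
grip_width: 0.172
grasp_force: 59.1
```

```bash
python3 - <<'E'
from h import *
go(F-TY*.04+[0,0,.039],RL,"above low_right")
E
```

```text
above low_right turn deg [-0.3 -0.1 -0.2] | shift mm: old axes [0.3 4.2 7.6] new axes [0.3 4.1 7.6] | dp world [-0.1  4.1 -7.6]
```

Request:
apply_moves(
  rows=[
    {"x": 0, "y": 2, "z": 2, "ax": -0.3, "ay": 0, "az": -0.2, "gripper": 1},
    {"x": 0, "y": 2, "z": 3, "ax": 0, "ay": 0, "az": 0, "gripper": 1},
    {"x": 0, "y": 0, "z": 2, "ax": 0, "ay": 0, "az": 0, "gripper": 1},
    {"x": 0, "y": 0, "z": 0, "ax": 0, "ay": 0, "az": 0, "gripper": 1},
  ],
)

```text
clock: 17.7
position: [0.5564, 0.1029, 0.0414]
ee_rot: [0.022, 1.0, 0.001, 0.0]
ft_force: [-0.1, -0.7, -0.1]
grip_width: 0.17
grasp_force: 59.1
```

Request:
apply_moves(
  rows=[
    {"x": 0, "y": 0, "z": 1, "ax": 0, "ay": 0, "az": 0, "gripper": 1},
    {"x": 0, "y": 0, "z": 1, "ax": 0, "ay": 0, "az": 0, "gripper": 1},
    {"x": 0, "y": 0, "z": 0, "ax": 0, "ay": 0, "az": 0, "gripper": 1},
  ],
)

```text
clock: 17.95
position: [0.5565, 0.1027, 0.0396]
ee_rot: [0.022, 1.0, 0.001, 0.001]
ft_force: [-0.5, 0.3, -0.2]
grip_width: 0.171
grasp_force: 59.1
```

Request:
apply_moves(
  rows=[
    {"x": 0, "y": 0, "z": 1, "ax": 0, "ay": 0, "az": 0, "gripper": 1},
    {"x": 0, "y": 0, "z": 1, "ax": 0, "ay": 0, "az": 0, "gripper": 1},
    {"x": 0, "y": 0, "z": 0, "ax": 0, "ay": 0, "az": 0, "gripper": 1},
  ],
)

```text
clock: 18.2
position: [0.5564, 0.1026, 0.0374]
ee_rot: [0.022, 1.0, 0.001, 0.0]
ft_force: [-0.1, -0.1, -1.1]
grip_width: 0.17
grasp_force: 59.1
```

Request:
apply_moves(
  rows=[
    {"x": 0, "y": 0, "z": 1, "ax": 0, "ay": 0, "az": 0, "gripper": 1},
    {"x": 0, "y": 0, "z": 0, "ax": 0, "ay": 0, "az": 0, "gripper": 1},
  ],
)

```text
clock: 18.37
position: [0.5564, 0.1026, 0.0364]
ee_rot: [0.022, 1.0, 0.001, 0.0]
ft_force: [0.1, -0.2, -0.9]
grip_width: 0.168
grasp_force: 59.1
```

Request:
apply_moves(
  rows=[
    {"x": 1, "y": -0.5, "z": 1, "ax": 0, "ay": 0, "az": 0, "gripper": 1},
    {"x": 0, "y": 0, "z": 0, "ax": 0, "ay": 0, "az": 0, "gripper": 1},
  ],
)

```text
clock: 18.53
position: [0.5553, 0.1021, 0.0354]
ee_rot: [0.022, 1.0, 0.001, 0.0]
ft_force: [-0.1, -0.2, -0.6]
grip_width: 0.166
grasp_force: 59.1
```

Request:
apply_moves(
  rows=[
    {"x": 0, "y": 0, "z": 1, "ax": 0, "ay": 0, "az": 0, "gripper": 1},
    {"x": 0, "y": 0, "z": 0, "ax": 0, "ay": 0, "az": 0, "gripper": 1},
  ],
)

```text
clock: 18.7
position: [0.5554, 0.1022, 0.0344]
ee_rot: [0.022, 1.0, 0.001, 0.0]
ft_force: [0.3, 0.7, -0.4]
grip_width: 0.168
grasp_force: 59.1
```

Request:
apply_moves(
  rows=[
    {"x": 0, "y": 0, "z": 1, "ax": 0, "ay": 0, "az": 0, "gripper": 1},
    {"x": 0, "y": 0, "z": 0, "ax": 0, "ay": 0, "az": 0, "gripper": 1},
  ],
)

```text
clock: 18.87
position: [0.5554, 0.1022, 0.0334]
ee_rot: [0.022, 1.0, 0.001, 0.0]
ft_force: [-0.1, -0.2, -1.0]
grip_width: 0.169
grasp_force: 59.1
```

Request:
apply_moves(
  rows=[
    {"x": 0, "y": 0, "z": 1, "ax": 0, "ay": 0, "az": 0, "gripper": 1},
    {"x": 0, "y": 0, "z": 0, "ax": 0, "ay": 0, "az": 0, "gripper": 1},
  ],
)

```text
clock: 19.03
position: [0.5555, 0.1022, 0.0324]
ee_rot: [0.022, 1.0, 0.001, 0.0]
ft_force: [-0.5, 0.8, -0.6]
grip_width: 0.165
grasp_force: 59.1
```

Request:
apply_moves(
  rows=[
    {"x": 0, "y": 0, "z": 1, "ax": 0, "ay": 0, "az": 0, "gripper": 1},
    {"x": 0, "y": 0, "z": 0, "ax": 0, "ay": 0, "az": 0, "gripper": 1},
  ],
)

```text
clock: 19.2
position: [0.5555, 0.1022, 0.0323]
ee_rot: [0.022, 1.0, 0.001, 0.0]
ft_force: [-4.9, -0.2, 10.1]
grip_width: 0.171
grasp_force: 60.4
```

Request:
apply_moves(
  rows=[
    {"x": 0, "y": 0, "z": 0.7, "ax": 0, "ay": 0, "az": 0, "gripper": 1},
    {"x": 0, "y": 0, "z": 0, "ax": 0, "ay": 0, "az": 0, "gripper": 1},
  ],
)

```text
clock: 19.37
position: [0.5556, 0.1022, 0.0322]
ee_rot: [0.022, 1.0, 0.001, 0.0]
ft_force: [-8.4, -1.1, 18.3]
grip_width: 0.167
grasp_force: 61.7
```

Request:
apply_moves(
  rows=[
    {"x": 0, "y": 0, "z": 0.7, "ax": 0, "ay": 0, "az": 0, "gripper": 1},
    {"x": 0, "y": 0, "z": 0, "ax": 0, "ay": 0, "az": 0, "gripper": 1},
  ],
)

```text
clock: 19.53
position: [0.5556, 0.1021, 0.0321]
ee_rot: [0.022, 1.0, 0.001, 0.0]
ft_force: [-12.5, -1.7, 28.7]
grip_width: 0.17
grasp_force: 62.8
```

Request:
apply_moves(
  rows=[
    {"x": 0, "y": 0, "z": -1.7, "ax": 0, "ay": 0, "az": 0, "gripper": 1},
    {"x": 1, "y": 0, "z": 0, "ax": 0, "ay": 0, "az": 0, "gripper": 1},
    {"x": 1, "y": 0, "z": 0, "ax": 0, "ay": 0, "az": 0, "gripper": 1},
    {"x": 0, "y": 0, "z": 0, "ax": 0, "ay": 0, "az": 0, "gripper": 1},
  ],
)

```text
clock: 19.87
position: [0.5542, 0.1024, 0.0323]
ee_rot: [0.022, 1.0, 0.001, 0.001]
ft_force: [3.2, -0.4, 5.1]
grip_width: 0.167
grasp_force: 59.7
```

Request:
apply_moves(
  rows=[
    {"x": -1, "y": 1, "z": 0, "ax": 0, "ay": 0, "az": 0, "gripper": 1},
    {"x": -0.5, "y": 2, "z": 0, "ax": 0, "ay": 0, "az": 0, "gripper": 1},
    {"x": 0, "y": 0, "z": 0, "ax": 0, "ay": 0, "az": 0, "gripper": 1},
  ],
)

```text
clock: 20.12
position: [0.5548, 0.1034, 0.0322]
ee_rot: [0.023, 1.0, -0.0, -0.0]
ft_force: [-5.1, -6.2, 12.8]
grip_width: 0.166
grasp_force: 61.0
```

Request:
apply_moves(
  rows=[
    {"x": 0, "y": -3, "z": 0, "ax": 0, "ay": 0, "az": 0, "gripper": 1},
    {"x": 0, "y": 0, "z": 0, "ax": 0, "ay": 0, "az": 0, "gripper": 1},
  ],
)

```text
clock: 20.28
position: [0.5549, 0.1027, 0.0323]
ee_rot: [0.022, 1.0, 0.001, 0.0]
ft_force: [-4.0, 0.0, 10.2]
grip_width: 0.173
grasp_force: 60.4
```

Request:
apply_moves(
  rows=[
    {"x": 0, "y": 0, "z": -0.7, "ax": 0, "ay": 0, "az": 0, "gripper": 0.7},
    {"x": 0, "y": 0, "z": 0, "ax": 0, "ay": 0, "az": 0, "gripper": 0.5},
    {"x": 0, "y": 0, "z": 0, "ax": 0, "ay": 0, "az": 0, "gripper": 0.5},
    {"x": 0, "y": 0, "z": -10, "ax": 0, "ay": 0, "az": 0, "gripper": 0.5},
    {"x": 0, "y": 0, "z": -25, "ax": 0, "ay": 0, "az": 0, "gripper": 0.5},
  ],
  newtons=40,
)

```text
clock: 20.7
position: [0.5528, 0.1018, 0.0657]
ee_rot: [0.022, 1.0, -0.001, -0.002]
ft_force: [0.9, 0.5, 1.0]
grip_width: 0.505
grasp_force: 0.0
```

Request:
apply_moves(
  rows=[
    {"x": 0, "y": 0, "z": -25, "ax": 0, "ay": 0, "az": 0, "gripper": 0.5},
    {"x": 0, "y": 0, "z": -25, "ax": 0, "ay": 0, "az": 0, "gripper": 0.5},
    {"x": 0, "y": 0, "z": -25, "ax": 0, "ay": 0, "az": 0, "gripper": 0.5},
    {"x": 0, "y": 0, "z": 0, "ax": 0, "ay": 0, "az": 0, "gripper": 0.5},
    {"x": 0, "y": 0, "z": 0, "ax": 0, "ay": 0, "az": 0, "gripper": 0.5},
  ],
)

```text
clock: 21.12
position: [0.5556, 0.1022, 0.1442]
ee_rot: [0.022, 1.0, 0.001, 0.002]
ft_force: [-0.3, 0.7, -0.8]
grip_width: 0.499
grasp_force: 0.0
```

```bash
cat >> h.py <<'E'
G=G+NB*-.002
RT=pose(0,0,-2.6,0)
E
python3 - <<'E'
from h import *
from workcell import get_obs
print(get_obs()["position"],get_obs()["joint_pos"].round(2))
go(G[2]+NB*.09,RB,"pre3")
E
```

```text
[0.55561676 0.10224169 0.14423582] [-0.92  0.34  0.79  1.78 -0.27  1.12  1.49]
pre3 turn deg [  1.6 -34.9  13.1] | shift mm: old axes [  60.1 -289.8   11.3] new axes [  -4.9 -296.1    2.5] | dp world [ -72.9 -286.8  -12.3]
```

Request:
apply_moves(
  rows=[
    {"x": 6, "y": -29, "z": 0, "ax": 0, "ay": 0, "az": 0, "gripper": 0.5},
    {"x": 6, "y": -29, "z": 0, "ax": 0, "ay": 0, "az": 0, "gripper": 0.5},
    {"x": 6, "y": -29, "z": 0, "ax": 0, "ay": 0, "az": 0, "gripper": 0.5},
    {"x": 6, "y": -29, "z": 0, "ax": 0, "ay": 0, "az": 0, "gripper": 0.5},
    {"x": 6, "y": -29, "z": 0, "ax": 0, "ay": 0, "az": 0, "gripper": 0.5},
  ],
)

```text
clock: 21.53
position: [0.5172, -0.0427, 0.1416]
ee_rot: [0.022, 1.0, 0.0, -0.0]
ft_force: [1.2, 0.0, 0.1]
grip_width: 0.502
grasp_force: 0.0
```

Request:
apply_moves(
  rows=[
    {"x": 6, "y": -29, "z": 0, "ax": 0, "ay": 0, "az": 0, "gripper": 0.5},
    {"x": 6, "y": -29, "z": 0, "ax": 0, "ay": 0, "az": 0, "gripper": 0.5},
    {"x": 6, "y": -29, "z": 0, "ax": 0, "ay": 0, "az": 0, "gripper": 0.5},
    {"x": 6, "y": -29, "z": 0, "ax": 0, "ay": 0, "az": 0, "gripper": 0.5},
    {"x": 6, "y": -29, "z": 0, "ax": 0, "ay": 0, "az": 0, "gripper": 0.5},
  ],
)

```text
clock: 21.95
position: [0.4809, -0.186, 0.1415]
ee_rot: [0.022, 1.0, 0.001, -0.0]
ft_force: [0.1, 0.7, -0.2]
grip_width: 0.5
grasp_force: 0.0
```

Request:
apply_moves(
  rows=[
    {"x": 0, "y": 0, "z": 0, "ax": 0.3, "ay": -5, "az": 1.9, "gripper": 0.5},
    {"x": 0, "y": 0, "z": 0, "ax": 0.2, "ay": -5, "az": 1.9, "gripper": 0.5},
    {"x": 0, "y": 0, "z": 0, "ax": 0.2, "ay": -5, "az": 1.9, "gripper": 0.5},
    {"x": 0, "y": 0, "z": 0, "ax": 0.3, "ay": -5, "az": 1.9, "gripper": 0.5},
    {"x": 0, "y": 0, "z": 0, "ax": 0.2, "ay": -5, "az": 1.9, "gripper": 0.5},
  ],
)

```text
clock: 22.37
position: [0.4819, -0.1842, 0.142]
ee_rot: [0.104, 0.97, -0.014, 0.219]
ft_force: [0.2, -1.3, -0.0]
grip_width: 0.499
grasp_force: 0.0
```

Request:
apply_moves(
  rows=[
    {"x": 0, "y": 0, "z": 0, "ax": 0.2, "ay": -5, "az": 1.8, "gripper": 0.5},
    {"x": 0, "y": 0, "z": 0, "ax": 0.2, "ay": -5, "az": 1.8, "gripper": 0.5},
    {"x": 0, "y": 0, "z": 20, "ax": 0, "ay": 0, "az": 0, "gripper": 0.5},
    {"x": 0, "y": 0, "z": 20, "ax": 0, "ay": 0, "az": 0, "gripper": 0.5},
    {"x": 0, "y": 0, "z": 0, "ax": 0, "ay": 0, "az": 0, "gripper": 0.5},
  ],
)

```text
clock: 22.78
position: [0.5034, -0.1903, 0.1069]
ee_rot: [0.134, 0.945, -0.021, 0.299]
ft_force: [-0.3, 1.1, -0.2]
grip_width: 0.502
grasp_force: 0.0
```

```bash
python3 - <<'E'
from h import *
go(G[2],RB,"g3")
E
```

```text
g3 turn deg [-0.2 -0.2  0.1] | shift mm: old axes [ 3.1  1.4 57.2] new axes [ 3.3  1.2 57.2] | dp world [ 29.9  -4.7 -48.7]
```

Request:
apply_moves(
  rows=[
    {"x": 3, "y": 1, "z": 15, "ax": -0.2, "ay": -0.2, "az": 0, "gripper": 0.5},
    {"x": 0, "y": 0, "z": 12, "ax": 0, "ay": 0, "az": 0, "gripper": 0.5},
    {"x": 0, "y": 0, "z": 8, "ax": 0, "ay": 0, "az": 0, "gripper": 0.5},
    {"x": 0, "y": 0, "z": 0, "ax": 0, "ay": 0, "az": 0, "gripper": 0.5},
    {"x": 0, "y": 0, "z": 0, "ax": 0, "ay": 0, "az": 0, "gripper": 0.5},
  ],
)

```text
clock: 23.2
position: [0.5147, -0.1875, 0.086]
ee_rot: [0.132, 0.945, -0.015, 0.298]
ft_force: [-1.2, 0.1, -0.4]
grip_width: 0.5
grasp_force: 0.0
```

```bash
python3 - <<'E'
from h import *
go(G[2]+NB*.003,RB,"g3")
E
```

```text
g3 turn deg [ 0.4 -0.3  0.1] | shift mm: old axes [-0.7 -3.8 31.1] new axes [-0.5 -3.6 31.1] | dp world [ 16.9  -7.2 -25.4]
```

Request:
apply_moves(
  rows=[
    {"x": 0, "y": -2, "z": 7, "ax": 0.2, "ay": -0.2, "az": 0, "gripper": 0.5},
    {"x": 0, "y": -1.6, "z": 7, "ax": 0.2, "ay": 0, "az": 0, "gripper": 0.5},
    {"x": 0, "y": 0, "z": 6, "ax": 0, "ay": 0, "az": 0, "gripper": 0.5},
    {"x": 0, "y": 0, "z": 0, "ax": 0, "ay": 0, "az": 0, "gripper": 0.5},
  ],
)

```text
clock: 23.53
position: [0.5185, -0.1893, 0.0773]
ee_rot: [0.133, 0.946, -0.016, 0.296]
ft_force: [-0.2, -0.1, 0.2]
grip_width: 0.498
grasp_force: 0.0
```

```bash
python3 - <<'E'
from h import *
from workcell import get_obs
print(get_obs()["joint_pos"].round(2),get_obs()["position"])
go(G[2]+NB*.003,RB,"g3")
E
```

```text
[-0.85  0.07  1.21  2.36 -0.76  0.21  2.33] [ 0.51845114 -0.1892501   0.07728013]
g3 turn deg [ 0.3 -0.6 -0. ] | shift mm: old axes [-2.3 -2.6 21.6] new axes [-2.1 -2.5 21.6] | dp world [ 13.2  -5.4 -16.6]
```

Request:
apply_moves(
  rows=[
    {"x": -1, "y": -1, "z": 4, "ax": 0, "ay": 0, "az": 0, "gripper": 0.5},
    {"x": -1, "y": -1, "z": 4, "ax": 0, "ay": 0, "az": 0, "gripper": 0.5},
    {"x": 0, "y": 0, "z": 4, "ax": 0, "ay": -0.3, "az": 0, "gripper": 0.5},
    {"x": 0, "y": 0, "z": 4, "ax": 0, "ay": -0.3, "az": 0, "gripper": 0.5},
    {"x": 0, "y": 0, "z": 0, "ax": 0, "ay": 0, "az": 0, "gripper": 0.5},
  ],
)

```text
clock: 23.95
position: [0.5277, -0.1943, 0.0653]
ee_rot: [0.133, 0.944, -0.017, 0.301]
ft_force: [-1.1, -0.6, 0.2]
grip_width: 0.503
grasp_force: 0.0
```

```bash
python3 - <<'E'
from h import *
from workcell import get_obs
print(get_obs()["joint_pos"].round(2),get_obs()["position"])
go(G[2]+NB*.003,RB,"g3")
E
```

```text
[-0.52  0.13  0.87  2.35 -1.03  0.2   2.58] [ 0.52773791 -0.19426271  0.06531561]
g3 turn deg [ 0.3  0.  -0. ] | shift mm: old axes [-0.5  0.4  6. ] new axes [-0.5  0.4  6. ] | dp world [ 3.9 -0.4 -4.7]
```

Request:
apply_moves(
  rows=[
    {"x": 0, "y": 0, "z": 2, "ax": 0, "ay": 0, "az": 0, "gripper": 0.5},
    {"x": 0, "y": 0, "z": 2, "ax": 0, "ay": 0, "az": 0, "gripper": 0.5},
    {"x": 0, "y": 0, "z": 1.5, "ax": 0, "ay": 0, "az": 0, "gripper": 0.6},
    {"x": 0, "y": 0, "z": 0, "ax": 0, "ay": 0, "az": 0, "gripper": 0.7},
    {"x": 0, "y": 0, "z": 0, "ax": 0, "ay": 0, "az": 0, "gripper": 0.8},
  ],
)

```text
clock: 24.37
position: [0.5313, -0.1951, 0.0616]
ee_rot: [0.133, 0.944, -0.017, 0.301]
ft_force: [-0.3, -0.8, 0.2]
grip_width: 0.206
grasp_force: 0.6
```

Request:
apply_moves(
  rows=[
    {"x": 0, "y": 0, "z": 0, "ax": 0, "ay": 0, "az": 0, "gripper": 1},
    {"x": 0, "y": 0, "z": 0, "ax": 0, "ay": 0, "az": 0, "gripper": 1},
  ],
  newtons=60,
)

```text
clock: 24.53
position: [0.5313, -0.1951, 0.0618]
ee_rot: [0.133, 0.944, -0.017, 0.301]
ft_force: [-14.0, 1.8, 16.8]
grip_width: 0.176
grasp_force: 58.2
```

```bash
python3 - <<'E'
from h import *
from workcell import get_obs
o=get_obs(); print(o["joint_pos"].round(2),o["position"])
go(G[2],RB,"g3 offset")
r=R.from_quat(o["ee_rot"]); print("world up 100mm in tool",r.inv().apply([0,0,100]).round(1))
E
```

```text
[-0.37  0.13  0.72  2.34 -1.04  0.18  2.59] [ 0.53127807 -0.19506723  0.06177043]
g3 offset turn deg [ 0.3  0.1 -0. ] | shift mm: old axes [0.5 0.4 4.1] new axes [0.5 0.4 4.1] | dp world [ 2.   0.1 -3.6]
world up 100mm in tool [-57.4   4.8 -81.8]
```

Request:
apply_moves(
  rows=[
    {"x": -5.7, "y": 0.5, "z": -8.2, "ax": 0, "ay": 0, "az": 0, "gripper": 1},
    {"x": -8.6, "y": 0.7, "z": -12.3, "ax": 0, "ay": 0, "az": 0, "gripper": 1},
    {"x": -8.6, "y": 0.7, "z": -12.3, "ax": 0, "ay": 0, "az": 0, "gripper": 1},
    {"x": -8.6, "y": 0.7, "z": -12.3, "ax": 0, "ay": 0, "az": 0, "gripper": 1},
    {"x": -8.6, "y": 0.7, "z": -12.3, "ax": 0, "ay": 0, "az": 0, "gripper": 1},
  ],
)

```text
clock: 24.95
position: [0.5313, -0.1921, 0.1129]
ee_rot: [0.131, 0.945, -0.015, 0.3]
ft_force: [-0.1, 0.2, -2.2]
grip_width: 0.169
grasp_force: 60.1
```

Request:
apply_moves(
  rows=[
    {"x": -8.6, "y": 0.7, "z": -12.3, "ax": 0, "ay": 0, "az": 0, "gripper": 1},
    {"x": 0, "y": 0, "z": 0, "ax": 0, "ay": 5, "az": 0, "gripper": 1},
    {"x": 0, "y": 0, "z": 0, "ax": 0, "ay": 5, "az": 0, "gripper": 1},
    {"x": 0, "y": 0, "z": 0, "ax": 0, "ay": 5, "az": 0, "gripper": 1},
    {"x": 0, "y": 0, "z": 0, "ax": 0, "ay": 5, "az": 0, "gripper": 1},
  ],
)

```text
clock: 25.37
position: [0.5318, -0.192, 0.1293]
ee_rot: [0.131, 0.983, 0.009, 0.131]
ft_force: [0.2, -0.4, -0.8]
grip_width: 0.174
grasp_force: 60.1
```

```bash
python3 - <<'E'
from h import *
from workcell import get_obs
o=get_obs(); print(o["joint_pos"].round(2),o["position"],o["grip_width"])
go([.5,0,.13],RL,"upright"); go([.5968,.1406,.08],RT,"top_far")
E
```

```text
[-0.61  0.19  1.01  2.02 -0.34  0.79  1.88] [ 0.53181551 -0.19195534  0.12932792] 0.1740621648210888
upright turn deg [  1.3  15.  -12.5] | shift mm: old axes [ 79.4 177.2 -12.2] new axes [ 40.5 190.3  -0.7] | dp world [-31.8 192.    0.7]
top_far turn deg [12.5 10.4 76.9] | shift mm: old axes [ 38.6 335.1  58.7] new axes [335.2  49.8  49.3] | dp world [ 65.  332.6 -49.3]
```

Request:
apply_moves(
  rows=[
    {"x": 0, "y": 0, "z": 0, "ax": 0.4, "ay": 5, "az": 0, "gripper": 1},
    {"x": 0, "y": 0, "z": 0, "ax": 0.4, "ay": 5, "az": 0, "gripper": 1},
    {"x": 0, "y": 0, "z": 0, "ax": 0.4, "ay": 5, "az": 0, "gripper": 1},
    {"x": 0, "y": 20, "z": -10, "ax": 0, "ay": 0, "az": 0, "gripper": 1},
    {"x": 0, "y": 28, "z": -10, "ax": 0, "ay": 0, "az": 0, "gripper": 1},
  ],
)

```text
clock: 25.78
position: [0.5427, -0.1504, 0.1492]
ee_rot: [0.134, 0.991, 0.011, -0.001]
ft_force: [0.0, -0.2, -0.6]
grip_width: 0.172
grasp_force: 60.1
```

Request:
apply_moves(
  rows=[
    {"x": 0, "y": 28, "z": 0, "ax": 0, "ay": 0, "az": 0, "gripper": 1},
    {"x": 0, "y": 28, "z": 0, "ax": 0, "ay": 0, "az": 0, "gripper": 1},
    {"x": 0, "y": 28, "z": 0, "ax": 0, "ay": 0, "az": 0, "gripper": 1},
    {"x": 0, "y": 28, "z": 0, "ax": 0, "ay": 0, "az": 0, "gripper": 1},
    {"x": 0, "y": 28, "z": 0, "ax": 0, "ay": 0, "az": 0, "gripper": 1},
  ],
)

```text
clock: 26.2
position: [0.5801, -0.011, 0.1546]
ee_rot: [0.131, 0.991, 0.013, 0.002]
ft_force: [1.0, -0.6, -1.4]
grip_width: 0.17
grasp_force: 60.1
```

Request:
apply_moves(
  rows=[
    {"x": 0, "y": 0, "z": 0, "ax": 0, "ay": 0, "az": 6, "gripper": 1},
    {"x": 0, "y": 0, "z": 0, "ax": 0, "ay": 0, "az": 6, "gripper": 1},
    {"x": 0, "y": 0, "z": 0, "ax": 0, "ay": 0, "az": 6, "gripper": 1},
    {"x": 0, "y": 0, "z": 0, "ax": 0, "ay": 0, "az": 6, "gripper": 1},
    {"x": 0, "y": 0, "z": 0, "ax": 0, "ay": 0, "az": 6, "gripper": 1},
  ],
)

```text
clock: 26.62
position: [0.5798, -0.0123, 0.1546]
ee_rot: [0.386, 0.922, 0.013, -0.002]
ft_force: [0.9, -0.5, -1.7]
grip_width: 0.168
grasp_force: 60.1
```

Request:
apply_moves(
  rows=[
    {"x": 0, "y": 0, "z": 0, "ax": 0, "ay": 0, "az": 6, "gripper": 1},
    {"x": 0, "y": 0, "z": 0, "ax": 0, "ay": 0, "az": 6, "gripper": 1},
    {"x": 0, "y": 0, "z": 0, "ax": 0, "ay": 0, "az": 6, "gripper": 1},
    {"x": 0, "y": 0, "z": 0, "ax": 0, "ay": 0, "az": 6, "gripper": 1},
    {"x": 0, "y": 0, "z": 0, "ax": 0, "ay": 0, "az": 6, "gripper": 1},
  ],
)

```text
clock: 27.03
position: [0.5798, -0.0122, 0.1546]
ee_rot: [0.612, 0.791, 0.012, -0.005]
ft_force: [0.3, 1.2, -1.0]
grip_width: 0.168
grasp_force: 60.1
```

```bash
python3 - <<'E'
from h import *
from workcell import get_obs
o=get_obs(); print(o["joint_pos"].round(2),o["position"],o["grip_width"])
go([.5968,.1406,.08],RT,"top_far")
E
```

```text
[-0.93  0.53  1.16  1.74 -0.54  1.22  0.64] [ 0.57975298 -0.01221015  0.15464692] 0.1678002404125914
top_far turn deg [ 0.5 -1.4 17.2] | shift mm: old axes [141.8  54.   78.6] new axes [153.4  10.1  74.6] | dp world [ 17.  152.8 -74.6]
```

Request:
apply_moves(
  rows=[
    {"x": 0, "y": 0, "z": 0, "ax": 0.2, "ay": -0.5, "az": 5.7, "gripper": 1},
    {"x": 0, "y": 0, "z": 0, "ax": 0.2, "ay": -0.5, "az": 5.7, "gripper": 1},
    {"x": 0, "y": 0, "z": 0, "ax": 0.1, "ay": -0.4, "az": 5.8, "gripper": 1},
    {"x": 25, "y": 2, "z": 0, "ax": 0, "ay": 0, "az": 0, "gripper": 1},
    {"x": 25, "y": 2, "z": 0, "ax": 0, "ay": 0, "az": 0, "gripper": 1},
  ],
)

```text
clock: 27.45
position: [0.5856, 0.0368, 0.1551]
ee_rot: [0.723, 0.691, 0.0, 0.001]
ft_force: [0.9, 0.8, -1.1]
grip_width: 0.172
grasp_force: 60.1
```

Request:
apply_moves(
  rows=[
    {"x": 25, "y": 2, "z": 10, "ax": 0, "ay": 0, "az": 0, "gripper": 1},
    {"x": 25, "y": 2, "z": 15, "ax": 0, "ay": 0, "az": 0, "gripper": 1},
    {"x": 25, "y": 2, "z": 15, "ax": 0, "ay": 0, "az": 0, "gripper": 1},
    {"x": 25, "y": 0, "z": 15, "ax": 0, "ay": 0, "az": 0, "gripper": 1},
    {"x": 3, "y": 0, "z": 15, "ax": 0, "ay": 0, "az": 0, "gripper": 1},
  ],
)

```text
clock: 27.87
position: [0.596, 0.1467, 0.0842]
ee_rot: [0.719, 0.695, 0.001, -0.0]
ft_force: [0.1, 0.9, -0.3]
grip_width: 0.169
grasp_force: 60.1
```

Request:
apply_moves(
  rows=[
    {"x": 0, "y": 0, "z": 0, "ax": 0, "ay": 0, "az": 0, "gripper": 1},
  ],
)

```text
clock: 27.95
position: [0.5945, 0.1431, 0.0824]
ee_rot: [0.72, 0.694, -0.001, -0.001]
ft_force: [-0.3, -0.1, -0.7]
grip_width: 0.171
grasp_force: 60.1
```

```bash
python3 - <<'E'
from h import *
from workcell import get_obs
go([.5968,.1406,.058],RT,"top_far")
s=snap("side",5)
a=cv2.resize(s["color"][135:215,230:320,::-1],None,fx=7,fy=7,interpolation=cv2.INTER_CUBIC)
cv2.imwrite("pics/p5.png",a)
E
```

```text
top_far turn deg [-0.1  0.   0.6] | shift mm: old axes [-2.4  2.5 24.4] new axes [-2.4  2.4 24.4] | dp world [  2.3  -2.5 -24.4]
```

View pics/p5.png

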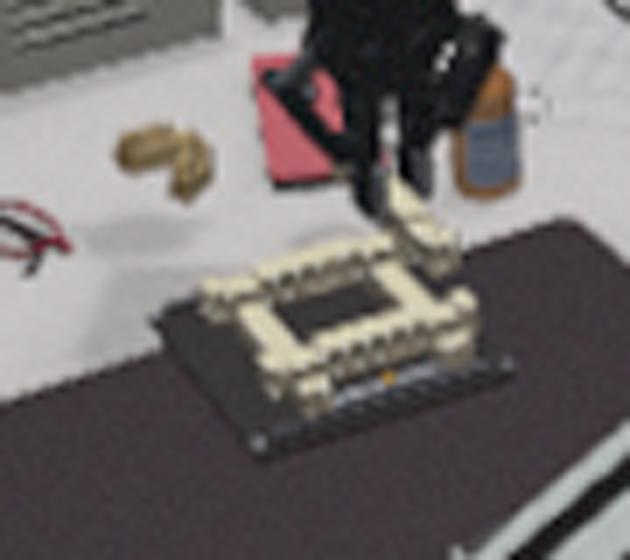

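The two lower bars lie home across the ribs (crop 205–475, 240–390). The third bar hangs above the far crossing (455,240). I'll lower it.

Request:
apply_moves(
  rows=[
    {"x": -1.2, "y": 1.2, "z": 6, "ax": 0, "ay": 0, "az": 0.6, "gripper": 1},
    {"x": -1.2, "y": 1.2, "z": 6, "ax": 0, "ay": 0, "az": 0, "gripper": 1},
    {"x": 0, "y": 0, "z": 6, "ax": 0, "ay": 0, "az": 0, "gripper": 1},
    {"x": 0, "y": 0, "z": 4, "ax": 0, "ay": 0, "az": 0, "gripper": 1},
    {"x": 0, "y": 0, "z": 0, "ax": 0, "ay": 0, "az": 0, "gripper": 1},
  ],
)

```text
clock: 28.42
position: [0.5984, 0.1382, 0.0618]
ee_rot: [0.725, 0.689, 0.001, -0.001]
ft_force: [-0.1, 0.8, -1.3]
grip_width: 0.17
grasp_force: 60.1
```

```bash
python3 - <<'E'
from h import *
go([.5968,.1406,.054],RT,"top_far")
E
```

```text
top_far turn deg [ 0.  -0.2 -0.3] | shift mm: old axes [ 2.3 -1.7  7.8] new axes [ 2.4 -1.7  7.8] | dp world [-1.6  2.4 -7.8]
```

Request:
apply_moves(
  rows=[
    {"x": 1.2, "y": -0.8, "z": 3, "ax": 0, "ay": -0.2, "az": -0.3, "gripper": 1},
    {"x": 1.2, "y": -0.8, "z": 3, "ax": 0, "ay": 0, "az": 0, "gripper": 1},
    {"x": 0, "y": 0, "z": 2, "ax": 0, "ay": 0, "az": 0, "gripper": 1},
    {"x": 0, "y": 0, "z": 0, "ax": 0, "ay": 0, "az": 0, "gripper": 1},
    {"x": 0, "y": 0, "z": 0, "ax": 0, "ay": 0, "az": 0, "gripper": 1},
  ],
)

```text
clock: 28.83
position: [0.5973, 0.1414, 0.0546]
ee_rot: [0.722, 0.691, 0.001, 0.0]
ft_force: [-0.1, -0.6, -0.4]
grip_width: 0.175
grasp_force: 60.1
```

Request:
apply_moves(
  rows=[
    {"x": 0, "y": 0, "z": 1, "ax": 0, "ay": 0, "az": 0, "gripper": 1},
    {"x": 0, "y": 0, "z": 0, "ax": 0, "ay": 0, "az": 0, "gripper": 1},
  ],
)

```text
clock: 29.0
position: [0.5974, 0.1413, 0.0536]
ee_rot: [0.723, 0.691, 0.001, 0.0]
ft_force: [-0.0, -0.0, -0.5]
grip_width: 0.173
grasp_force: 60.1
```

Request:
apply_moves(
  rows=[
    {"x": 0, "y": 0, "z": 1, "ax": 0, "ay": 0, "az": 0, "gripper": 1},
    {"x": 0, "y": 0, "z": 0, "ax": 0, "ay": 0, "az": 0, "gripper": 1},
  ],
)

```text
clock: 29.17
position: [0.5973, 0.1413, 0.0525]
ee_rot: [0.722, 0.691, 0.001, 0.0]
ft_force: [0.6, 0.1, -1.2]
grip_width: 0.17
grasp_force: 60.1
```

Request:
apply_moves(
  rows=[
    {"x": 0, "y": 0, "z": 1, "ax": 0, "ay": 0, "az": 0, "gripper": 1},
    {"x": 0, "y": 0, "z": 0, "ax": 0, "ay": 0, "az": 0, "gripper": 1},
  ],
)

```text
clock: 29.33
position: [0.5973, 0.1413, 0.0514]
ee_rot: [0.722, 0.691, 0.001, 0.0]
ft_force: [-0.2, -0.7, -1.7]
grip_width: 0.17
grasp_force: 60.1
```

Request:
apply_moves(
  rows=[
    {"x": -0.5, "y": -0.4, "z": 1, "ax": 0, "ay": 0, "az": 0, "gripper": 1},
    {"x": 0, "y": 0, "z": 0, "ax": 0, "ay": 0, "az": 0, "gripper": 1},
  ],
)

```text
clock: 29.5
position: [0.5968, 0.1408, 0.0504]
ee_rot: [0.722, 0.691, 0.001, 0.0]
ft_force: [0.7, 0.5, -1.0]
grip_width: 0.171
grasp_force: 60.1
```

Request:
apply_moves(
  rows=[
    {"x": 0, "y": 0, "z": 1, "ax": 0, "ay": 0, "az": 0, "gripper": 1},
    {"x": 0, "y": 0, "z": 0, "ax": 0, "ay": 0, "az": 0, "gripper": 1},
  ],
)

```text
clock: 29.67
position: [0.5969, 0.1409, 0.0494]
ee_rot: [0.722, 0.691, 0.001, 0.0]
ft_force: [-0.2, 0.5, -1.5]
grip_width: 0.168
grasp_force: 60.1
```

Request:
apply_moves(
  rows=[
    {"x": 0, "y": 0, "z": 1, "ax": 0, "ay": 0, "az": 0, "gripper": 1},
    {"x": 0, "y": 0, "z": 0, "ax": 0, "ay": 0, "az": 0, "gripper": 1},
  ],
)

```text
clock: 29.83
position: [0.5969, 0.1409, 0.0484]
ee_rot: [0.722, 0.691, 0.001, 0.0]
ft_force: [0.2, 0.4, -0.3]
grip_width: 0.172
grasp_force: 60.1
```

Request:
apply_moves(
  rows=[
    {"x": 0, "y": 0, "z": 0.8, "ax": 0, "ay": 0, "az": 0, "gripper": 1},
    {"x": 0, "y": 0, "z": 0, "ax": 0, "ay": 0, "az": 0, "gripper": 1},
  ],
)

```text
clock: 30.0
position: [0.5969, 0.1409, 0.0477]
ee_rot: [0.722, 0.691, 0.001, 0.0]
ft_force: [-0.5, -0.6, -0.7]
grip_width: 0.169
grasp_force: 60.1
```

Below the one-level-miss height without touching. I'll keep going.

Request:
apply_moves(
  rows=[
    {"x": 0, "y": 0, "z": 1, "ax": 0, "ay": 0, "az": 0, "gripper": 1},
    {"x": 0, "y": 0, "z": 0, "ax": 0, "ay": 0, "az": 0, "gripper": 1},
  ],
)

```text
clock: 30.17
position: [0.5969, 0.1409, 0.0466]
ee_rot: [0.722, 0.691, 0.001, 0.0]
ft_force: [-0.2, 0.1, -1.0]
grip_width: 0.169
grasp_force: 60.1
```

Request:
apply_moves(
  rows=[
    {"x": 0, "y": 0, "z": 1, "ax": 0, "ay": 0, "az": 0, "gripper": 1},
    {"x": 0, "y": 0, "z": 0, "ax": 0, "ay": 0, "az": 0, "gripper": 1},
  ],
)

```text
clock: 30.33
position: [0.5969, 0.1409, 0.0456]
ee_rot: [0.722, 0.691, 0.001, 0.0]
ft_force: [0.1, 0.0, -0.2]
grip_width: 0.17
grasp_force: 60.1
```

Request:
apply_moves(
  rows=[
    {"x": 0, "y": 0, "z": 0.8, "ax": 0, "ay": 0, "az": 0, "gripper": 1},
    {"x": 0, "y": 0, "z": 0, "ax": 0, "ay": 0, "az": 0, "gripper": 1},
  ],
)

```text
clock: 30.5
position: [0.5969, 0.1409, 0.0449]
ee_rot: [0.722, 0.691, 0.001, 0.0]
ft_force: [-0.6, 0.6, -1.3]
grip_width: 0.172
grasp_force: 60.1
```

Request:
apply_moves(
  rows=[
    {"x": 0, "y": 0, "z": 0.5, "ax": 0, "ay": 0, "az": 0, "gripper": 1},
    {"x": 0, "y": 0, "z": 0, "ax": 0, "ay": 0, "az": 0, "gripper": 1},
  ],
)

```text
clock: 30.67
position: [0.5969, 0.1408, 0.0444]
ee_rot: [0.722, 0.691, 0.001, 0.0]
ft_force: [0.9, -0.1, -1.5]
grip_width: 0.172
grasp_force: 60.1
```

Request:
apply_moves(
  rows=[
    {"x": 0, "y": 0, "z": 0.5, "ax": 0, "ay": 0, "az": 0, "gripper": 1},
    {"x": 0, "y": 0, "z": 0, "ax": 0, "ay": 0, "az": 0, "gripper": 1},
  ],
)

```text
clock: 30.83
position: [0.597, 0.1409, 0.0442]
ee_rot: [0.722, 0.691, 0.001, 0.0]
ft_force: [-1.9, 0.7, 1.9]
grip_width: 0.172
grasp_force: 60.5
```

Request:
apply_moves(
  rows=[
    {"x": 0, "y": 0, "z": 0.5, "ax": 0, "ay": 0, "az": 0, "gripper": 1},
    {"x": 0, "y": 0, "z": 0, "ax": 0, "ay": 0, "az": 0, "gripper": 1},
  ],
)

```text
clock: 31.0
position: [0.597, 0.1409, 0.0441]
ee_rot: [0.722, 0.691, 0.001, 0.0]
ft_force: [-2.9, 0.6, 8.0]
grip_width: 0.168
grasp_force: 61.3
```

Request:
apply_moves(
  rows=[
    {"x": 0, "y": 0, "z": 0.5, "ax": 0, "ay": 0, "az": 0, "gripper": 1},
    {"x": 0, "y": 0, "z": 0, "ax": 0, "ay": 0, "az": 0, "gripper": 1},
  ],
)

```text
clock: 31.17
position: [0.597, 0.1409, 0.0441]
ee_rot: [0.723, 0.691, 0.001, -0.0]
ft_force: [-5.7, 0.5, 13.6]
grip_width: 0.168
grasp_force: 62.0
```

Request:
apply_moves(
  rows=[
    {"x": 0, "y": 0, "z": -1.2, "ax": 0, "ay": 0, "az": 0, "gripper": 1},
    {"x": 0, "y": 0, "z": 0, "ax": 0, "ay": 0, "az": 0, "gripper": 0.7},
    {"x": 0, "y": 0, "z": 0, "ax": 0, "ay": 0, "az": 0, "gripper": 0.5},
    {"x": 0, "y": 0, "z": 0, "ax": 0, "ay": 0, "az": 0, "gripper": 0.5},
    {"x": 0, "y": 0, "z": -8, "ax": 0, "ay": 0, "az": 0, "gripper": 0.5},
  ],
  newtons=40,
)

```text
clock: 31.58
position: [0.5961, 0.1408, 0.0511]
ee_rot: [0.722, 0.691, -0.0, -0.0]
ft_force: [-0.1, 0.2, -0.8]
grip_width: 0.502
grasp_force: 0.0
```

Request:
apply_moves(
  rows=[
    {"x": 0, "y": 0, "z": -15, "ax": 0, "ay": 0, "az": 0, "gripper": 0.5},
    {"x": 0, "y": 0, "z": -20, "ax": 0, "ay": 0, "az": 0, "gripper": 0.5},
    {"x": 0, "y": 0, "z": -25, "ax": 0, "ay": 0, "az": 0, "gripper": 0.5},
    {"x": 0, "y": 0, "z": -25, "ax": 0, "ay": 0, "az": 0, "gripper": 0.5},
    {"x": 0, "y": 0, "z": 0, "ax": 0, "ay": 0, "az": 0, "gripper": 0.5},
  ],
)

```text
clock: 32.0
position: [0.5992, 0.1404, 0.1432]
ee_rot: [0.723, 0.691, 0.004, 0.002]
ft_force: [-0.6, -0.7, 0.1]
grip_width: 0.495
grasp_force: 0.0
```

```bash
cat >> h.py <<'E'
RB4=RB*R.from_euler('z',180,degrees=True)
RL4=RL*R.from_euler('z',180,degrees=True)
E
python3 - <<'E'
from h import *
from workcell import get_obs
o=get_obs(); print(o["joint_pos"].round(2),o["position"],o["grip_width"])
go(G[3]+NB*.07+[0,0,.03],pose(0,0,78.3-180,0),"pre4 upright"); 
t=snap("top",6); s=snap("side",6)
a=cv2.resize(s["color"][135:215,230:320,::-1],None,fx=5,fy=5,interpolation=cv2.INTER_CUBIC)
b=cv2.resize(s["color"][185:265,290:360,::-1],None,fx=5,fy=5,interpolation=cv2.INTER_CUBIC)
cv2.imwrite("pics/p6.png",np.hstack([a,b]))
E
```

```text
[-1.14  0.67  1.18  1.66 -0.65  1.25  0.14] [0.59920627 0.1403503  0.14315773] 0.4949713779227208
pre4 upright turn deg [ 0.2 -0.5 99.1] | shift mm: old axes [-384.2  -98.4   -4.2] new axes [-36.2 395.   -2.4] | dp world [-115.5 -379.4    2.4]
```

View pics/p6.png

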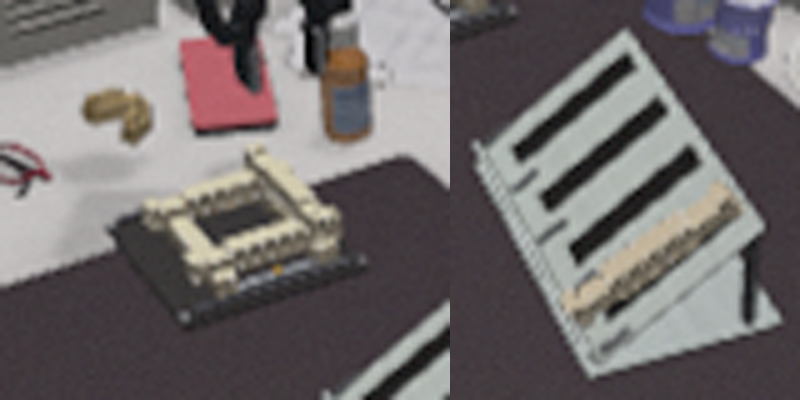

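The third bar is home at the far crossing, and only bar 4 remains on the rack (crop 565–740, 185–310). I'll fetch it with the wrist turned the other way, because the last reach nearly hit joint 7's limit.

Request:
apply_moves(
  rows=[
    {"x": -27, "y": -7, "z": 0, "ax": 0, "ay": 0, "az": 6, "gripper": 0.5},
    {"x": -26, "y": -10, "z": 0, "ax": 0, "ay": 0, "az": 0, "gripper": 0.5},
    {"x": -26, "y": -10, "z": 0, "ax": 0, "ay": 0, "az": 0, "gripper": 0.5},
    {"x": -26, "y": -10, "z": 0, "ax": 0, "ay": 0, "az": 0, "gripper": 0.5},
    {"x": -26, "y": -10, "z": 0, "ax": 0, "ay": 0, "az": 0, "gripper": 0.5},
  ],
)

```text
clock: 32.52
position: [0.5324, 0.0161, 0.1364]
ee_rot: [0.758, 0.653, 0.0, 0.0]
ft_force: [0.2, -0.3, 0.9]
grip_width: 0.498
grasp_force: 0.0
```

Request:
apply_moves(
  rows=[
    {"x": -26, "y": -10, "z": 0, "ax": 0, "ay": 0, "az": 0, "gripper": 0.5},
    {"x": -26, "y": -10, "z": 0, "ax": 0, "ay": 0, "az": 0, "gripper": 0.5},
    {"x": -26, "y": -10, "z": 0, "ax": 0, "ay": 0, "az": 0, "gripper": 0.5},
    {"x": -26, "y": -10, "z": 0, "ax": 0, "ay": 0, "az": 0, "gripper": 0.5},
    {"x": -26, "y": -10, "z": 0, "ax": 0, "ay": 0, "az": 0, "gripper": 0.5},
  ],
)

```text
clock: 32.93
position: [0.4637, -0.105, 0.1364]
ee_rot: [0.758, 0.653, 0.0, -0.0]
ft_force: [0.7, -0.9, -0.4]
grip_width: 0.499
grasp_force: 0.0
```

Request:
apply_moves(
  rows=[
    {"x": 0, "y": 0, "z": 0, "ax": 0, "ay": 0, "az": 6, "gripper": 0.5},
    {"x": 0, "y": 0, "z": 0, "ax": 0, "ay": 0, "az": 6.6, "gripper": 0.5},
    {"x": 0, "y": 0, "z": 0, "ax": 0, "ay": 0, "az": 6.6, "gripper": 0.5},
    {"x": 0, "y": 0, "z": 0, "ax": 0, "ay": 0, "az": 6.6, "gripper": 0.5},
    {"x": 0, "y": 0, "z": 0, "ax": 0, "ay": 0, "az": 6.6, "gripper": 0.5},
  ],
)

```text
clock: 33.35
position: [0.4644, -0.1039, 0.1365]
ee_rot: [0.911, 0.413, 0.0, -0.0]
ft_force: [0.7, -0.3, -1.1]
grip_width: 0.499
grasp_force: 0.0
```

Request:
apply_moves(
  rows=[
    {"x": 0, "y": 0, "z": 0, "ax": 0, "ay": 0, "az": 6.6, "gripper": 0.5},
    {"x": 0, "y": 0, "z": 0, "ax": 0, "ay": 0, "az": 6.6, "gripper": 0.5},
    {"x": 0, "y": 0, "z": 0, "ax": 0, "ay": 0, "az": 6.6, "gripper": 0.5},
    {"x": 0, "y": 0, "z": 0, "ax": 0, "ay": 0, "az": 6.6, "gripper": 0.5},
    {"x": 0, "y": 0, "z": 0, "ax": 0, "ay": 0, "az": 6.6, "gripper": 0.5},
  ],
)

```text
clock: 33.77
position: [0.4644, -0.1039, 0.1365]
ee_rot: [0.991, 0.137, 0.0, -0.0]
ft_force: [0.4, -0.3, -0.8]
grip_width: 0.498
grasp_force: 0.0
```

```bash
python3 - <<'E'
from h import *
from workcell import get_obs
o=get_obs(); print(o["joint_pos"].round(2),o["position"],o["grip_width"])
go(G[3]+NB*.05+[0,0,.03],pose(0,0,78.3-180,0),"pre4 upright"); go(G[3]+NB*.05,RB4,"pre4")
E
```

```text
[-1.06  0.23  1.33  2.02 -0.26  1.08 -0.91] [ 0.46444705 -0.1039036   0.1364952 ] 0.4978731212044382
pre4 upright turn deg [-0.  -0.  27.4] | shift mm: old axes [ -8.  140.6   7.2] new axes [ 57.7 128.4   7.3] | dp world [  30.5 -137.5   -7.3]
pre4 turn deg [-7.1 34.7 30.8] | shift mm: old axes [ -8.  140.6  37.2] new axes [ 35.6 126.1  63.7] | dp world [  30.5 -137.5  -37.3]
```

Request:
apply_moves(
  rows=[
    {"x": -1, "y": 14, "z": 0, "ax": 0, "ay": 0, "az": 0, "gripper": 0.5},
    {"x": -1, "y": 14, "z": 0, "ax": 0, "ay": 0, "az": 0, "gripper": 0.5},
    {"x": 0, "y": 0, "z": 0, "ax": 0, "ay": 0, "az": 6, "gripper": 0.5},
  ],
)

```text
clock: 34.02
position: [0.4704, -0.1337, 0.1368]
ee_rot: [0.996, 0.088, 0.001, 0.0]
ft_force: [0.2, -0.0, 0.1]
grip_width: 0.499
grasp_force: 0.0
```

```bash
python3 - <<'E'
from h import *
from workcell import get_obs
o=get_obs(); print(o["joint_pos"].round(3),o["position"],o["grip_width"])
go(G[3]+NB*.05+[0,0,.03],pose(0,0,78.3-180,0),"pre4 upright"); go(G[3]+NB*.05,RB4,"pre4")
E
```

```text
[-0.939  0.284  1.284  1.988 -0.309  1.09  -0.914] [ 0.47042432 -0.13367658  0.13679177] 0.4993782337371992
pre4 upright turn deg [ 0.  -0.1 21.8] | shift mm: old axes [  5.2 110.3   7.7] new axes [ 45.8 100.5   7.6] | dp world [  24.5 -107.7   -7.6]
pre4 turn deg [-5.3 34.8 25.4] | shift mm: old axes [  5.2 110.3  37.7] new axes [23.6 99.  57.1] | dp world [  24.5 -107.7  -37.6]
```

Request:
apply_moves(
  rows=[
    {"x": 1, "y": 20, "z": 0, "ax": 0, "ay": 0, "az": 0, "gripper": 0.5},
    {"x": 1, "y": 20, "z": 0, "ax": 0, "ay": 0, "az": 0, "gripper": 0.5},
    {"x": 1, "y": 20, "z": 0, "ax": 0, "ay": 0, "az": 0, "gripper": 0.5},
    {"x": 1, "y": 20, "z": 0, "ax": 0, "ay": 0, "az": 0, "gripper": 0.5},
    {"x": 1, "y": 20, "z": 0, "ax": 0, "ay": 0, "az": 0, "gripper": 0.5},
  ],
)

```text
clock: 34.43
position: [0.4929, -0.2297, 0.1362]
ee_rot: [0.996, 0.088, 0.0, -0.001]
ft_force: [0.3, 0.5, -0.1]
grip_width: 0.499
grasp_force: 0.0
```

Request:
apply_moves(
  rows=[
    {"x": 0, "y": 10, "z": 0, "ax": 0, "ay": 0, "az": 0, "gripper": 0.5},
    {"x": 0, "y": 0, "z": 0, "ax": 0, "ay": 0, "az": 5.5, "gripper": 0.5},
    {"x": 0, "y": 0, "z": 0, "ax": 0, "ay": 0, "az": 5.5, "gripper": 0.5},
    {"x": 0, "y": 0, "z": 0, "ax": 0, "ay": 0, "az": 5.5, "gripper": 0.5},
    {"x": 0, "y": 0, "z": 0, "ax": 0, "ay": 0, "az": 5.5, "gripper": 0.5},
  ],
)

```text
clock: 34.85
position: [0.4945, -0.2388, 0.1364]
ee_rot: [0.994, -0.106, 0.0, -0.001]
ft_force: [0.5, 0.6, -0.5]
grip_width: 0.502
grasp_force: 0.0
```

Request:
apply_moves(
  rows=[
    {"x": 0, "y": 0, "z": 0, "ax": 0, "ay": 5, "az": 0, "gripper": 0.5},
    {"x": 0, "y": 0, "z": 0, "ax": 0, "ay": 5, "az": 0, "gripper": 0.5},
    {"x": 0, "y": 0, "z": 0, "ax": 0, "ay": 5, "az": 0, "gripper": 0.5},
    {"x": 0, "y": 0, "z": 0, "ax": 0, "ay": 5, "az": 0, "gripper": 0.5},
  ],
)

```text
clock: 35.18
position: [0.4926, -0.2399, 0.1358]
ee_rot: [0.982, -0.104, 0.159, 0.018]
ft_force: [-1.0, -1.0, 0.9]
grip_width: 0.496
grasp_force: 0.0
```

```bash
python3 - <<'E'
from h import *
from workcell import get_obs
o=get_obs(); print(o["joint_pos"].round(3),o["position"],o["grip_width"])
go(G[3]+NB*.05,RB4,"pre4")
E
```

```text
[-0.85   0.071  1.322  2.105 -0.222  0.717 -1.175] [ 0.49256421 -0.23986168  0.13578502] 0.4957147051275119
pre4 turn deg [ 0.9 16.6  4.1] | shift mm: old axes [-9.1  0.9 35.6] new axes [-18.7   2.5  31.5] | dp world [  2.4  -1.5 -36.6]
```

Request:
apply_moves(
  rows=[
    {"x": -3, "y": 0, "z": 8, "ax": 0.2, "ay": 4.2, "az": 1, "gripper": 0.5},
    {"x": -3, "y": 0, "z": 8, "ax": 0.2, "ay": 4.2, "az": 1, "gripper": 0.5},
    {"x": -4, "y": 0, "z": 8, "ax": 0.2, "ay": 4.2, "az": 1, "gripper": 0.5},
    {"x": -3, "y": 1, "z": 8, "ax": 0.2, "ay": 4, "az": 1, "gripper": 0.5},
    {"x": 0, "y": 0, "z": 0, "ax": 0, "ay": 0, "az": 0, "gripper": 0.5},
  ],
)

```text
clock: 35.6
position: [0.4915, -0.2397, 0.0996]
ee_rot: [0.945, -0.134, 0.299, 0.019]
ft_force: [-1.1, 0.2, -1.8]
grip_width: 0.5
grasp_force: 0.0
```

```bash
python3 - <<'E'
from h import *
from workcell import get_obs
o=get_obs(); print(o["joint_pos"].round(3),o["position"],o["grip_width"])
go(G[3]+NB*.003,RB4,"g4")
E
```

```text
[-0.835 -0.17   1.286  2.354 -0.01   0.249 -1.347] [ 0.49154091 -0.23966842  0.09963163] 0.49969359113994527
g4 turn deg [-0.   0.2 -0.1] | shift mm: old axes [ 2.9  0.8 49.5] new axes [ 2.8  0.8 49.5] | dp world [ 29.8  -7.2 -39. ]
```

Request:
apply_moves(
  rows=[
    {"x": 1, "y": 0.3, "z": 6, "ax": 0, "ay": 0, "az": 0, "gripper": 0.5},
    {"x": 1, "y": 0.3, "z": 6, "ax": 0, "ay": 0, "az": 0, "gripper": 0.5},
    {"x": 1, "y": 0.2, "z": 6, "ax": 0, "ay": 0, "az": 0, "gripper": 0.5},
    {"x": 0, "y": 0, "z": 6, "ax": 0, "ay": 0, "az": 0, "gripper": 0.5},
    {"x": 0, "y": 0, "z": 0, "ax": 0, "ay": 0, "az": 0, "gripper": 0.5},
  ],
)

```text
clock: 36.02
position: [0.5007, -0.2404, 0.0908]
ee_rot: [0.947, -0.133, 0.292, 0.018]
ft_force: [-0.7, 0.5, -0.4]
grip_width: 0.502
grasp_force: 0.0
```

```bash
python3 - <<'E'
from h import *
from workcell import get_obs
o=get_obs(); print(o["joint_pos"].round(3),o["position"],o["grip_width"])
go(G[3]+NB*.003,RB4,"g4")
E
```

```text
[-0.831  0.046  1.336  2.331 -0.755  0.303 -0.688] [ 0.50068269 -0.24043814  0.09077201] 0.5022544465596255
g4 turn deg [-0.   1.   0.1] | shift mm: old axes [ 1.2  2.1 37. ] new axes [ 0.5  2.1 37. ] | dp world [ 20.6  -6.4 -30.1]
```

Request:
apply_moves(
  rows=[
    {"x": 0, "y": 0.5, "z": 4, "ax": 0, "ay": 0.3, "az": 0, "gripper": 0.5},
    {"x": 0, "y": 0.5, "z": 4, "ax": 0, "ay": 0.3, "az": 0, "gripper": 0.5},
    {"x": 0, "y": 0.5, "z": 4, "ax": 0, "ay": 0.3, "az": 0, "gripper": 0.5},
    {"x": 0, "y": 0.5, "z": 4, "ax": 0, "ay": 0, "az": 0, "gripper": 0.5},
    {"x": 0, "y": 0, "z": 0, "ax": 0, "ay": 0, "az": 0, "gripper": 0.5},
  ],
)

```text
clock: 36.43
position: [0.5081, -0.2446, 0.077]
ee_rot: [0.945, -0.132, 0.299, 0.019]
ft_force: [-0.9, -1.0, 0.1]
grip_width: 0.505
grasp_force: 0.0
```

```bash
python3 - <<'E'
from h import *
from workcell import get_obs
o=get_obs(); print(o["joint_pos"].round(3),o["position"],o["grip_width"])
go(G[3]+NB*.003,RB4,"g4")
E
```

```text
[-0.591  0.142  1.106  2.327 -1.092  0.315 -0.391] [ 0.50805369 -0.24463829  0.07700505] 0.5050737984353664
g4 turn deg [-0.   0.2  0.2] | shift mm: old axes [ 1.7 -0.6 21.1] new axes [ 1.6 -0.6 21.1] | dp world [ 13.3  -2.2 -16.3]
```

Request:
apply_moves(
  rows=[
    {"x": 0.8, "y": -0.3, "z": 4, "ax": 0, "ay": 0.2, "az": 0, "gripper": 0.5},
    {"x": 0.8, "y": -0.3, "z": 4, "ax": 0, "ay": 0, "az": 0, "gripper": 0.5},
    {"x": 0, "y": 0, "z": 4, "ax": 0, "ay": 0, "az": 0, "gripper": 0.5},
    {"x": 0, "y": 0, "z": 4, "ax": 0, "ay": 0, "az": 0, "gripper": 0.5},
    {"x": 0, "y": 0, "z": 0, "ax": 0, "ay": 0, "az": 0, "gripper": 0.5},
  ],
)

```text
clock: 36.85
position: [0.5186, -0.2463, 0.0652]
ee_rot: [0.944, -0.132, 0.301, 0.019]
ft_force: [0.4, 0.3, -0.4]
grip_width: 0.496
grasp_force: 0.0
```

```bash
python3 - <<'E'
from h import *
from workcell import get_obs
o=get_obs(); print(o["joint_pos"].round(3),o["position"],o["grip_width"])
go(G[3]+NB*.003,RB4,"g4")
E
```

```text
[-0.424  0.19   0.928  2.31  -1.234  0.309 -0.274] [ 0.51861048 -0.24628263  0.06523718] 0.4959646066773067
g4 turn deg [-0.  -0.1  0.1] | shift mm: old axes [-0.4  0.   5.3] new axes [-0.4  0.   5.3] | dp world [ 2.7 -0.6 -4.6]
```

Request:
apply_moves(
  rows=[
    {"x": 0, "y": 0, "z": 2, "ax": 0, "ay": 0, "az": 0, "gripper": 0.5},
    {"x": 0, "y": 0, "z": 2.5, "ax": 0, "ay": 0, "az": 0, "gripper": 0.6},
    {"x": 0, "y": 0, "z": 0, "ax": 0, "ay": 0, "az": 0, "gripper": 0.7},
    {"x": 0, "y": 0, "z": 0, "ax": 0, "ay": 0, "az": 0, "gripper": 0.8},
    {"x": 0, "y": 0, "z": 0, "ax": 0, "ay": 0, "az": 0, "gripper": 1},
  ],
)

```text
clock: 37.27
position: [0.5206, -0.2475, 0.0619]
ee_rot: [0.944, -0.133, 0.301, 0.02]
ft_force: [-7.1, 2.2, 9.6]
grip_width: 0.177
grasp_force: 38.7
```

Request:
apply_moves(
  rows=[
    {"x": 0, "y": 0, "z": 0, "ax": 0, "ay": 0, "az": 0, "gripper": 1},
    {"x": 0, "y": 0, "z": 0, "ax": 0, "ay": 0, "az": 0, "gripper": 1},
  ],
  newtons=60,
)

```text
clock: 37.43
position: [0.5206, -0.2475, 0.062]
ee_rot: [0.944, -0.133, 0.301, 0.02]
ft_force: [-10.4, 2.7, 11.9]
grip_width: 0.176
grasp_force: 59.7
```

```bash
python3 - <<'E'
from h import *
go(G[3],RB4,"g4 offset")
E
```

```text
g4 offset turn deg [ 0.  -0.2  0. ] | shift mm: old axes [-0.3 -0.7  4.4] new axes [-0.3 -0.7  4.4] | dp world [ 2.4  0.3 -3.8]
```

Request:
apply_moves(
  rows=[
    {"x": 5.7, "y": -0.5, "z": -8.2, "ax": 0, "ay": 0, "az": 0, "gripper": 1},
    {"x": 8.6, "y": -0.7, "z": -12.3, "ax": 0, "ay": 0, "az": 0, "gripper": 1},
    {"x": 8.6, "y": -0.7, "z": -12.3, "ax": 0, "ay": 0, "az": 0, "gripper": 1},
    {"x": 8.6, "y": -0.7, "z": -12.3, "ax": 0, "ay": 0, "az": 0, "gripper": 1},
    {"x": 8.6, "y": -0.7, "z": -12.3, "ax": 0, "ay": 0, "az": 0, "gripper": 1},
  ],
)

```text
clock: 37.85
position: [0.5203, -0.2459, 0.1221]
ee_rot: [0.944, -0.133, 0.3, 0.019]
ft_force: [-0.8, 0.8, -0.5]
grip_width: 0.171
grasp_force: 59.4
```

Request:
apply_moves(
  rows=[
    {"x": 8.6, "y": -0.7, "z": -12.3, "ax": 0, "ay": 0, "az": 0, "gripper": 1},
    {"x": 0, "y": 0, "z": 0, "ax": 0, "ay": -5, "az": 0, "gripper": 1},
    {"x": 0, "y": 0, "z": 0, "ax": 0, "ay": -5, "az": 0, "gripper": 1},
    {"x": 0, "y": 0, "z": 0, "ax": 0, "ay": -5, "az": 0, "gripper": 1},
    {"x": 0, "y": 0, "z": 0, "ax": 0, "ay": -5, "az": 0, "gripper": 1},
  ],
)

```text
clock: 38.27
position: [0.5207, -0.2448, 0.1363]
ee_rot: [0.982, -0.133, 0.13, -0.006]
ft_force: [0.6, -1.2, -0.6]
grip_width: 0.166
grasp_force: 59.4
```

```bash
python3 - <<'E'
from h import *
from workcell import get_obs
o=get_obs(); print(o["joint_pos"].round(2),o["position"],o["grip_width"])
go([.5,0,.13],pose(0,0,78.3-180,0),"upright"); go([.5168,.1442,.08],RT,"top_near")
E
```

```text
[-0.54  0.24  1.07  1.98 -0.43  0.84 -1.1 ] [ 0.52065541 -0.24475052  0.13629407] 0.16567341963867302
upright turn deg [ -2.2 -14.8  -3.7] | shift mm: old axes [ -85.3 -230.4   -5. ] new axes [ -69.9 -235.5    6.3] | dp world [-20.7 244.8  -6.3]
top_near turn deg [  11.3  -12.9 -102.2] | shift mm: old axes [-120.3 -371.5   44.2] new axes [388.4 -21.5  56.3] | dp world [ -3.9 389.  -56.3]
```

Request:
apply_moves(
  rows=[
    {"x": 0, "y": 0, "z": 0, "ax": -0.3, "ay": -5, "az": 0, "gripper": 1},
    {"x": 0, "y": 0, "z": 0, "ax": -0.3, "ay": -5, "az": 0, "gripper": 1},
    {"x": 0, "y": 0, "z": 0, "ax": -0.3, "ay": -5, "az": 0, "gripper": 1},
    {"x": -5, "y": -22, "z": -10, "ax": 0, "ay": 0, "az": 0, "gripper": 1},
    {"x": -7, "y": -28, "z": -10, "ax": 0, "ay": 0, "az": 0, "gripper": 1},
  ],
)

```text
clock: 38.68
position: [0.5207, -0.1978, 0.156]
ee_rot: [0.991, -0.136, -0.001, -0.011]
ft_force: [1.5, 0.3, 0.3]
grip_width: 0.17
grasp_force: 59.4
```

Request:
apply_moves(
  rows=[
    {"x": -7, "y": -28, "z": 0, "ax": 0, "ay": 0, "az": 0, "gripper": 1},
    {"x": -7, "y": -28, "z": 0, "ax": 0, "ay": 0, "az": 0, "gripper": 1},
    {"x": -7, "y": -28, "z": 0, "ax": 0, "ay": 0, "az": 0, "gripper": 1},
    {"x": -7, "y": -28, "z": 0, "ax": 0, "ay": 0, "az": 0, "gripper": 1},
    {"x": -7, "y": -28, "z": 0, "ax": 0, "ay": 0, "az": 0, "gripper": 1},
  ],
)

```text
clock: 39.1
position: [0.5245, -0.0495, 0.1613]
ee_rot: [0.991, -0.133, 0.001, -0.014]
ft_force: [-0.0, -0.6, -1.0]
grip_width: 0.168
grasp_force: 59.4
```

Request:
apply_moves(
  rows=[
    {"x": -7, "y": -28, "z": 0, "ax": 0, "ay": 0, "az": 0, "gripper": 1},
    {"x": 0, "y": 0, "z": 0, "ax": 0, "ay": 0, "az": -6.5, "gripper": 1},
    {"x": 0, "y": 0, "z": 0, "ax": 0, "ay": 0, "az": -6.5, "gripper": 1},
    {"x": 0, "y": 0, "z": 0, "ax": 0, "ay": 0, "az": -6.5, "gripper": 1},
    {"x": 0, "y": 0, "z": 0, "ax": 0, "ay": 0, "az": -6.5, "gripper": 1},
  ],
)

```text
clock: 39.52
position: [0.5253, -0.0218, 0.1621]
ee_rot: [0.995, 0.096, 0.004, -0.013]
ft_force: [1.3, -0.2, 0.2]
grip_width: 0.169
grasp_force: 59.3
```

Request:
apply_moves(
  rows=[
    {"x": 0, "y": 0, "z": 0, "ax": 0, "ay": 0, "az": -6.5, "gripper": 1},
    {"x": 0, "y": 0, "z": 0, "ax": 0, "ay": 0, "az": -6.5, "gripper": 1},
    {"x": 0, "y": 0, "z": 0, "ax": 0, "ay": 0, "az": -6.5, "gripper": 1},
    {"x": 0, "y": 0, "z": 0, "ax": 0, "ay": 0, "az": -6.5, "gripper": 1},
    {"x": 0, "y": 0, "z": 0, "ax": 0, "ay": 0, "az": -6.5, "gripper": 1},
  ],
)

```text
clock: 39.93
position: [0.5253, -0.0222, 0.162]
ee_rot: [0.929, 0.371, 0.008, -0.011]
ft_force: [0.3, 0.2, -1.1]
grip_width: 0.171
grasp_force: 59.3
```

Request:
apply_moves(
  rows=[
    {"x": 0, "y": 0, "z": 0, "ax": 0, "ay": 0, "az": -6.5, "gripper": 1},
    {"x": 0, "y": 0, "z": 0, "ax": 0, "ay": 0, "az": -6.5, "gripper": 1},
    {"x": 0, "y": 0, "z": 0, "ax": 0, "ay": 0, "az": -6.5, "gripper": 1},
    {"x": 0, "y": 0, "z": 0, "ax": 0, "ay": 0, "az": -6.5, "gripper": 1},
    {"x": 0, "y": 0, "z": 0, "ax": 0, "ay": 0, "az": -6.5, "gripper": 1},
  ],
)

```text
clock: 40.35
position: [0.5254, -0.0223, 0.162]
ee_rot: [0.788, 0.616, 0.01, -0.008]
ft_force: [0.2, 0.2, -1.0]
grip_width: 0.169
grasp_force: 59.3
```

```bash
python3 - <<'E'
from h import *
from workcell import get_obs
o=get_obs(); print(o["joint_pos"].round(2),o["position"],o["grip_width"])
go([.5168,.1442,.08],RT,"top_near")
E
```

```text
[-0.73  0.21  0.8   1.86 -0.19  1.13 -0.11] [ 0.52535842 -0.02228913  0.16201832] 0.16929475219576698
top_near turn deg [  0.1  -1.5 -11.4] | shift mm: old axes [157.2 -48.6  86.3] new axes [165.9 -16.1  82. ] | dp world [ -8.6 166.5 -82. ]
```

Request:
apply_moves(
  rows=[
    {"x": 0, "y": 0, "z": 0, "ax": 0, "ay": -0.7, "az": -5.7, "gripper": 1},
    {"x": 0, "y": 0, "z": 0, "ax": 0, "ay": -0.8, "az": -5.7, "gripper": 1},
    {"x": 24, "y": -3, "z": 0, "ax": 0, "ay": 0, "az": 0, "gripper": 1},
    {"x": 24, "y": -3, "z": 0, "ax": 0, "ay": 0, "az": 0, "gripper": 1},
    {"x": 24, "y": -3, "z": 0, "ax": 0, "ay": 0, "az": 0, "gripper": 1},
  ],
)

```text
clock: 40.77
position: [0.52, 0.0507, 0.1623]
ee_rot: [0.725, 0.688, 0.001, 0.001]
ft_force: [0.2, 0.5, -0.6]
grip_width: 0.166
grasp_force: 59.4
```

Request:
apply_moves(
  rows=[
    {"x": 24, "y": -3, "z": 10, "ax": 0, "ay": 0, "az": 0, "gripper": 1},
    {"x": 24, "y": -2, "z": 15, "ax": 0, "ay": 0, "az": 0, "gripper": 1},
    {"x": 24, "y": -2, "z": 15, "ax": 0, "ay": 0, "az": 0, "gripper": 1},
    {"x": 22, "y": 0, "z": 15, "ax": 0, "ay": 0, "az": 0, "gripper": 1},
    {"x": 0, "y": 0, "z": 15, "ax": 0, "ay": 0, "az": 0, "gripper": 1},
  ],
)

```text
clock: 41.18
position: [0.5177, 0.15, 0.0917]
ee_rot: [0.723, 0.691, 0.002, 0.0]
ft_force: [0.4, 1.6, -1.1]
grip_width: 0.165
grasp_force: 59.4
```

Request:
apply_moves(
  rows=[
    {"x": 0, "y": 0, "z": 5, "ax": 0, "ay": 0, "az": 0, "gripper": 1},
    {"x": 0, "y": 0, "z": 0, "ax": 0, "ay": 0, "az": 0, "gripper": 1},
    {"x": 0, "y": 0, "z": 0, "ax": 0, "ay": 0, "az": 0, "gripper": 1},
  ],
)

```text
clock: 41.43
position: [0.5185, 0.144, 0.0878]
ee_rot: [0.725, 0.689, 0.002, 0.001]
ft_force: [0.7, -0.8, -0.2]
grip_width: 0.171
grasp_force: 59.4
```

```bash
python3 - <<'E'
from h import *
go([.5168,.1442,.058],RT,"top_near")
E
```

```text
top_near turn deg [ 0.2 -0.1 -0.4] | shift mm: old axes [ 0.1 -1.8 29.8] new axes [ 0.2 -1.7 29.8] | dp world [ -1.7   0.2 -29.8]
```

Request:
apply_moves(
  rows=[
    {"x": 0, "y": -0.9, "z": 5, "ax": 0.2, "ay": 0, "az": -0.4, "gripper": 1},
    {"x": 0, "y": -0.9, "z": 5, "ax": 0, "ay": 0, "az": 0, "gripper": 1},
    {"x": 0, "y": 0, "z": 5, "ax": 0, "ay": 0, "az": 0, "gripper": 1},
    {"x": 0, "y": 0, "z": 5, "ax": 0, "ay": 0, "az": 0, "gripper": 1},
    {"x": 0, "y": 0, "z": 5, "ax": 0, "ay": 0, "az": 0, "gripper": 1},
  ],
)

```text
clock: 41.85
position: [0.5164, 0.1453, 0.0618]
ee_rot: [0.722, 0.692, 0.001, -0.001]
ft_force: [0.6, 0.1, -0.5]
grip_width: 0.17
grasp_force: 59.4
```

Request:
apply_moves(
  rows=[
    {"x": 0, "y": 0, "z": 3, "ax": 0, "ay": 0, "az": 0, "gripper": 1},
    {"x": 0, "y": 0, "z": 2, "ax": 0, "ay": 0, "az": 0, "gripper": 1},
    {"x": 0, "y": 0, "z": 0, "ax": 0, "ay": 0, "az": 0, "gripper": 1},
    {"x": 0, "y": 0, "z": 0, "ax": 0, "ay": 0, "az": 0, "gripper": 1},
  ],
)

```text
clock: 42.18
position: [0.5165, 0.1454, 0.0572]
ee_rot: [0.722, 0.692, 0.001, -0.001]
ft_force: [0.2, -0.2, -1.2]
grip_width: 0.173
grasp_force: 59.4
```

```bash
python3 - <<'E'
from h import *
go([.5168,.1442,.052],RT,"top_near")
E
```

```text
top_near turn deg [-0.  -0.2  0.1] | shift mm: old axes [-1.2  0.4  5.2] new axes [-1.1  0.4  5.2] | dp world [ 0.3 -1.2 -5.2]
```

Request:
apply_moves(
  rows=[
    {"x": -1.2, "y": 0.4, "z": 1.5, "ax": 0, "ay": -0.2, "az": 0, "gripper": 1},
    {"x": 0, "y": 0, "z": 1.5, "ax": 0, "ay": 0, "az": 0, "gripper": 1},
    {"x": 0, "y": 0, "z": 1.5, "ax": 0, "ay": 0, "az": 0, "gripper": 1},
    {"x": 0, "y": 0, "z": 0, "ax": 0, "ay": 0, "az": 0, "gripper": 1},
    {"x": 0, "y": 0, "z": 0, "ax": 0, "ay": 0, "az": 0, "gripper": 1},
  ],
)

```text
clock: 42.6
position: [0.5167, 0.1442, 0.0526]
ee_rot: [0.722, 0.692, -0.001, -0.0]
ft_force: [0.1, -0.2, -0.1]
grip_width: 0.168
grasp_force: 59.4
```

Request:
apply_moves(
  rows=[
    {"x": 0, "y": 0, "z": 1, "ax": 0, "ay": 0, "az": 0, "gripper": 1},
    {"x": 0, "y": 0, "z": 0, "ax": 0, "ay": 0, "az": 0, "gripper": 1},
  ],
)

```text
clock: 42.77
position: [0.5167, 0.1442, 0.0516]
ee_rot: [0.722, 0.692, -0.001, -0.0]
ft_force: [-0.1, 0.4, -0.9]
grip_width: 0.166
grasp_force: 59.4
```

Request:
apply_moves(
  rows=[
    {"x": 0, "y": 0, "z": 1, "ax": 0, "ay": 0, "az": 0, "gripper": 1},
    {"x": 0, "y": 0, "z": 0, "ax": 0, "ay": 0, "az": 0, "gripper": 1},
  ],
)

```text
clock: 42.93
position: [0.5167, 0.1442, 0.0506]
ee_rot: [0.722, 0.692, -0.001, -0.0]
ft_force: [0.4, -0.3, -1.2]
grip_width: 0.17
grasp_force: 59.4
```

Request:
apply_moves(
  rows=[
    {"x": 0, "y": 0, "z": 1, "ax": 0, "ay": 0, "az": 0, "gripper": 1},
    {"x": 0, "y": 0, "z": 0, "ax": 0, "ay": 0, "az": 0, "gripper": 1},
  ],
)

```text
clock: 43.1
position: [0.5167, 0.1442, 0.0496]
ee_rot: [0.722, 0.692, -0.001, -0.0]
ft_force: [0.3, 0.4, -0.9]
grip_width: 0.171
grasp_force: 59.4
```

Request:
apply_moves(
  rows=[
    {"x": 0, "y": 0, "z": 1, "ax": 0, "ay": 0, "az": 0, "gripper": 1},
    {"x": 0, "y": 0, "z": 0, "ax": 0, "ay": 0, "az": 0, "gripper": 1},
  ],
)

```text
clock: 43.27
position: [0.5167, 0.1442, 0.0486]
ee_rot: [0.722, 0.692, -0.001, -0.0]
ft_force: [0.6, 0.1, -0.4]
grip_width: 0.167
grasp_force: 59.4
```

Request:
apply_moves(
  rows=[
    {"x": 0, "y": 0, "z": 1, "ax": 0, "ay": 0, "az": 0, "gripper": 1},
    {"x": 0, "y": 0, "z": 0, "ax": 0, "ay": 0, "az": 0, "gripper": 1},
  ],
)

```text
clock: 43.43
position: [0.5167, 0.1442, 0.0476]
ee_rot: [0.722, 0.692, -0.001, -0.0]
ft_force: [-0.7, -0.4, -0.3]
grip_width: 0.173
grasp_force: 59.4
```

Request:
apply_moves(
  rows=[
    {"x": 0, "y": 0, "z": 1, "ax": 0, "ay": 0, "az": 0, "gripper": 1},
    {"x": 0, "y": 0, "z": 0, "ax": 0, "ay": 0, "az": 0, "gripper": 1},
  ],
)

```text
clock: 43.6
position: [0.5167, 0.1442, 0.0466]
ee_rot: [0.722, 0.692, -0.001, -0.0]
ft_force: [0.0, -0.4, -0.8]
grip_width: 0.165
grasp_force: 59.4
```

Request:
apply_moves(
  rows=[
    {"x": 0, "y": 0, "z": 1, "ax": 0, "ay": 0, "az": 0, "gripper": 1},
    {"x": 0, "y": 0, "z": 0, "ax": 0, "ay": 0, "az": 0, "gripper": 1},
  ],
)

```text
clock: 43.77
position: [0.5167, 0.1442, 0.0456]
ee_rot: [0.722, 0.692, -0.001, -0.0]
ft_force: [0.3, -0.6, -0.8]
grip_width: 0.169
grasp_force: 59.4
```

Request:
apply_moves(
  rows=[
    {"x": 0, "y": 0, "z": 0.8, "ax": 0, "ay": 0, "az": 0, "gripper": 1},
    {"x": 0, "y": 0, "z": 0, "ax": 0, "ay": 0, "az": 0, "gripper": 1},
  ],
)

```text
clock: 43.93
position: [0.5167, 0.1442, 0.0448]
ee_rot: [0.722, 0.692, -0.001, -0.0]
ft_force: [0.2, -0.1, -0.2]
grip_width: 0.168
grasp_force: 59.4
```

Request:
apply_moves(
  rows=[
    {"x": 0, "y": 0, "z": 0.6, "ax": 0, "ay": 0, "az": 0, "gripper": 1},
    {"x": 0, "y": 0, "z": 0, "ax": 0, "ay": 0, "az": 0, "gripper": 1},
  ],
)

```text
clock: 44.1
position: [0.5168, 0.1442, 0.0443]
ee_rot: [0.722, 0.692, -0.0, -0.0]
ft_force: [0.1, -0.0, 0.5]
grip_width: 0.17
grasp_force: 59.5
```

Touching at about 0.0443, which is the home height. One light press to confirm, then release.

Request:
apply_moves(
  rows=[
    {"x": 0, "y": 0, "z": 0.7, "ax": 0, "ay": 0, "az": 0, "gripper": 1},
    {"x": 0, "y": 0, "z": 0, "ax": 0, "ay": 0, "az": 0, "gripper": 1},
  ],
)

```text
clock: 44.27
position: [0.5168, 0.1442, 0.0442]
ee_rot: [0.722, 0.692, -0.0, -0.0]
ft_force: [-3.4, -0.5, 8.7]
grip_width: 0.17
grasp_force: 60.6
```

Request:
apply_moves(
  rows=[
    {"x": 0, "y": 0, "z": -0.5, "ax": 0, "ay": 0, "az": 0, "gripper": 1},
    {"x": 0, "y": 0, "z": 0, "ax": 0, "ay": 0, "az": 0, "gripper": 0.7},
    {"x": 0, "y": 0, "z": 0, "ax": 0, "ay": 0, "az": 0, "gripper": 0.5},
    {"x": 0, "y": 0, "z": 0, "ax": 0, "ay": 0, "az": 0, "gripper": 0.5},
    {"x": 0, "y": 0, "z": -8, "ax": 0, "ay": 0, "az": 0, "gripper": 0.5},
  ],
  newtons=40,
)

```text
clock: 44.68
position: [0.5159, 0.1439, 0.0512]
ee_rot: [0.722, 0.692, -0.002, -0.0]
ft_force: [-1.2, 0.1, -0.4]
grip_width: 0.499
grasp_force: 0.0
```

Request:
apply_moves(
  rows=[
    {"x": 0, "y": 0, "z": -15, "ax": 0, "ay": 0, "az": 0, "gripper": 0.5},
    {"x": 0, "y": 0, "z": -25, "ax": 0, "ay": 0, "az": 0, "gripper": 0.5},
    {"x": 0, "y": 0, "z": -25, "ax": 0, "ay": 0, "az": 0, "gripper": 0.5},
    {"x": 0, "y": 0, "z": -25, "ax": 0, "ay": 0, "az": 0, "gripper": 0.5},
    {"x": 0, "y": 0, "z": 0, "ax": 0, "ay": 0, "az": 0, "gripper": 0.5},
  ],
)

```text
clock: 45.1
position: [0.5193, 0.1447, 0.1472]
ee_rot: [0.722, 0.692, 0.003, 0.001]
ft_force: [1.2, 0.7, 0.9]
grip_width: 0.501
grasp_force: 0.0
```

Request:
apply_moves(
  rows=[
    {"x": 0, "y": 0, "z": 0, "ax": 0, "ay": 0, "az": 0, "gripper": 0.5},
    {"x": 0, "y": 0, "z": 0, "ax": 0, "ay": 0, "az": 0, "gripper": 0.5},
  ],
)

```text
clock: 45.27
position: [0.5166, 0.1443, 0.142]
ee_rot: [0.722, 0.692, -0.0, -0.0]
ft_force: [-0.5, 0.9, -0.4]
grip_width: 0.502
grasp_force: 0.0
```

```bash
python3 - <<'E'
from h import *
s=snap("side",7)
cv2.imwrite("pics/p7.png",cv2.resize(s["color"][140:210,235:315,::-1],None,fx=8,fy=8,interpolation=cv2.INTER_CUBIC))
E
```

```text
(no output)
```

View pics/p7.png

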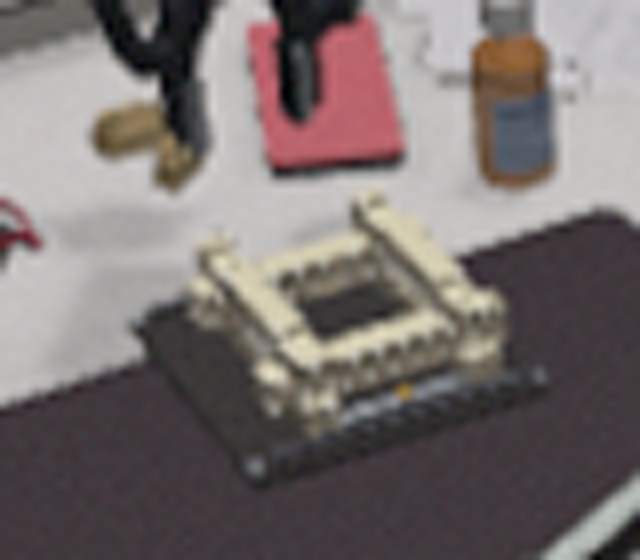

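The crib stands complete and level: upper bars at (265,300) and (425,250), lower bars beneath them, gripper clear. Handing in.

```bash
python3 -c "
from workcell import *
print(hand_in())"
```

```text
the job is handed in; nothing more can be done
None
```

I stacked all four bars crosswise on the tray, each seated to its home height by feel, and handed the job in at about 45 s with the gripper clear; no verdict came back.

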